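# Tighten the cover, dip the gear unit and show the gauge rod

### The job

Turn both captive wing bolts on the gear unit's cover clockwise as far as they go, then take the gauge rod from its rest and slide it down the sloping dip tube until its collar stops on the mouth. Draw it right out again and finish still gripping it, held level and motionless about 20 cm above the bench with its tip over the middle of the round drip tray, touching nothing but the gripper. Leave everything else on the bench where it is.

Things in the scene. Friction and masses are not known exactly. Their poses are not given: they have to be found in the camera images.
- gear_unit: Fixed grey gear case 160 (x) x 150 (y) mm, on two foot strips 190 mm long in x; aluminium cover 164 x 154 mm, its flat top 70 mm above the bench. Origin: centre of the underside, z up. The dip tube slopes up from the cover toward the unit's -y side; wing bolts stand on the cover at x = -55 and +55 mm, both at y = +35 mm. Yaw within 0.3 rad. Immovable.
- dip_tube: Steel tube fixed in the cover: outside 23 mm, 29 mm at the rim; straight round bore 15 mm. Origin: centre of the mouth, at (0, -91, 113) mm in the gear unit's frame. z axis: along the bore out of the mouth, 35 degrees above level toward the unit's -y side; x axis: the unit's x. The rod goes in along -z; 75 mm of tube stand clear of the cover and the whole 100 mm shaft has room.
- bolt_near (a joint): Captive wing bolt nearer the robot (unit x = -55 mm), on a vertical axis. Rad, grows clockwise seen from above; starts 0 to 0.4, hard stop (home) at 1.5. At value q its bar stands (1.5 - q) rad counter-clockwise from the unit's x axis, so at home both bars lie in one line. Friction 0.06 N m; stays where left, does not rise or sink.
- bolt_far (a joint): The other wing bolt, farther from the robot (unit x = +55 mm); same values and meaning as bolt_near.
- bolt_near_grip (a point): Middle of the wing bar of bolt_near, on its axis, 93 mm above the bench. The bar is 44 mm long, 10 mm thick, 20 mm high (83 to 103 mm above the bench), standing on a round hub 24 mm across. Grip it across its thickness from above.
- bolt_far_grip (a point): The same point on bolt_far, same sizes.
- rod_rest: Fixed dark steel rest: base plate 175 (x) x 44 x 8 mm, forked posts 10 mm thick at x = +60 mm (81 mm high, under the rod's shaft) and x = -80 mm (77 mm high, under the rear of the rod's grip). Origin: centre of the underside. The rod lies in the forks along x, its axis level 70 mm above the bench, and lifts straight up.
- gauge_rod: Loose rod, 208 mm, 0.1 kg. Origin: centre of the collar's front face, x axis to the tip. Steel shaft 10 mm thick, round tip, x = 0 to +100 mm; collar 26 mm across, x = -8 to 0; black rectangular grip x = -8 to -100, 14 mm wide (y), 18 mm high (z); steel button to x = -108. Starts in the rest, z up, tip to the robot's left within 0.3 rad of world +y.
- rod_tip (a point): End of the rod's round tip, at x = +100 mm in the rod's frame.
- rod_grip (a point): Where to grip: on the rod's axis at x = -46 mm, 14 mm wide across y, free of the rest's posts.
- drip_tray: Fixed round shallow steel dish, 132 mm across, 16 mm high, inside about 116 mm across. Origin at the centre of the underside.
- disc: Bystander: flap disc 98 mm across, 14 mm thick, lying flat. Leave alone.
- coupon: Bystander: small steel bar 25 x 75 x 11 mm. Leave alone.
- marker: Bystander: paint marker 16 x 131 mm, lying. Leave alone.
- tape: Bystander: tape measure 32 x 82 x 60 mm, standing. Leave alone.
- vblock: Bystander: ground V block 60 x 40 x 34 mm. Leave alone.
- light: Bystander: pocket lamp 31 x 104 mm, lying. Leave alone.
Mind the look-alikes: they are no part of the job. There is more than one size of the gear_unit; the job needs the larger.

How it is judged (in metres and radians):
On the way, in this order (a step that is already met when the one before it is completed fails the run):
1. both wing bolts turned clockwise home to their stops (value of joint each of bolt_near, bolt_far above 1.42 rad), for 0.1 s.
2. the rod is down the dip tube with its collar stopped on the mouth (z of gauge_rod in the frame of dip_tube below 0.004 m and distance between gauge_rod and dip_tube below 0.007 m and angle between the x axis of gauge_rod and the z axis of dip_tube, either way round below 0.12 rad), for 0.2 s.
3. the rod is drawn right out of the tube (z of rod_tip in the frame of dip_tube above 0.015 m), for 0.1 s.
At the end, for the whole second after the job is handed in: The program finishes holding: both bolts within 0.08 rad of their stops, the rod gripped in the fingers and touching nothing else, level within 0.12 rad (7 degrees), at rest (under 0.02 m/s and 0.15 rad/s), its tip 0.12 to 0.30 m above the bench and within 55 mm, in plan, of the drip tray's centre (all of step 1 and angle between gauge_rod's own x axis and vertical between 1.451 and 1.691 rad and height (world z) of rod_tip between 0.12 and 0.3 m and horizontal distance between rod_tip and drip_tray below 0.055 m and contact force between gauge_rod and the fingers above 2 N and contact force between gauge_rod and gear_unit below 0.3 N and contact force between gauge_rod and rod_rest below 0.3 N and contact force between gauge_rod and drip_tray below 0.3 N and linear speed of gauge_rod below 0.02 m/s and angular speed of gauge_rod below 0.15 rad/s); the arm keeps its last pose, push and grip.
It fails at once if a bystander is moved by more than 30 mm (distance of any of disc, coupon, marker, tape, vblock, light from where it was at the start of the episode above 0.03 m).
It also fails if it takes over 72 s, if anything falls off the work surface, if the arm or the gripper's body presses on something with over 40 N, if the wrist force passes 120 N, or if a joint passes its speed limit or range.

### The arm

A 6-joint arm with a two-finger parallel gripper is mounted at the origin on the work surface; the furniture and walls round the work are solid. World frame = base frame: x ahead of the robot, y to its left, z up, the work surface at z = 0. Lengths are in m, angles in degrees, forces in N, time in s.
With the tool pointing down it reaches from about 0.325 to 0.9 m from the base axis. Payload 6.1 kg.
Tool frame: the origin (TCP) lies on the front face of the gripper's body, between the roots of the fingers; the fingertips stand 70 mm ahead of it and the grasp point (between the pads) lies 51 mm ahead of it; z points along the fingers, y is the line along which they close (so a half turn about z gives the same grasp; the last joint's range is limited). The gripper opens to 87 mm and grips with 3 to 60 N. Pads are 19 mm wide; open, the fingers measure 117 mm over their backs; the gripper's body (75 mm by 190 mm) begins 51 mm behind the grasp point.
Start: joints at [-82.97, 12.628, 87.462, -0, 79.91, -7.225], TCP at [0.154, -0.606, 0.292] pointing down, gripper open.
Joint ranges: [-170.65, 170.65], [-52.31, 119.04], [5.05, 147.46], [-71.25, 251.25], [11.57, 151.72], [-153.62, 153.62]. Speed limits (degrees/s): [147.25, 147.25, 172.46, 180, 180, 180].

### API

Orientations are given as a 3x3 rotation matrix whose columns are the frame's x, y, z axes.
In Python, from station import env gives the robot as it stands.
- The arm moves only by the tool arm_command, never from a script. Its argument "targets" is a list of rows, each an object of numbers: "wx", "wy", "wz": the turn, a rotation vector about the tool's x, y, z in degrees; "dx", "dy", "dz": the shift along the tool's x, y, z in m; "hand": the opening in per cent of the stroke, from 0 (shut) to 100 (fully open). In form: [{"wx": .., "wy": .., "wz": .., "dx": .., "dy": .., "dz": .., "hand": ..}, ...]. A call has 1 to 5 rows; each row is the pose to reach, as a shift and turn from the pose commanded when the call began, along the tool's axes at that moment; what a row does not reach only later rows make up. A row lasts 1/10 s, in which the tool goes at most 50 mm and 8.59 degrees, less where a joint would pass 70% of its speed; a pose out of reach is approached as far as the arm can. A call with a gripper value outside its range is refused whole. The fingers move at their own pace and stop on an object; "force" is the grip in N (left out, the last holds). Time passes only in rows, so rows that repeat a pose let the fingers close. It gives the time, the measured TCP pose, the force, the opening and the grip force at its end, in the units of the state.
- env.get_obs(): the state, without advancing time (a new reading comes with each control period).
- env.grab_frame(name): name is "scene" or "top" or "wrist"; returns the picture (400x640x3 uint8, red, green, blue); there is no depth.
- env.camera_model(name): a dict with "mtx" (3x3 intrinsics, pixels), "R" (3x3) and "t" (3): a world point X has camera coordinates R X + t. Camera axes: x right, y down, z forward; pixel columns grow to the right and rows downward; lengths in m; the calibration is good to about 2 mm. A picture is of the moment at which its call begins: read the wrist's pose just before it. camera_model takes no time and is no camera call; for the wrist camera it gives the pose at the moment of the call.
- env.sign_off(): hands the job in; it is judged then, once.
Trained networks look in the newest picture that a camera, given by its name, has taken for a name from the list of things; names that differ only in an ending like _2 or _b are one class to them, and where a whole thing is asked for, a point or a joint stands for the part that bears it (a point fixed in the world has none). Each returns a list of dicts, best first, with "score" (0 to 1); they miss things now and then, are a little off and sometimes report something else, mostly with a low value. They report only what shows in the picture. A call takes as long as a camera call. They do not tell look-alikes from the thing itself.
- env.trace(label, camera): "mask" (400x640 bool, what is visible of it).
- env.spot_point(label, camera): "at" ([x, y, z] in m, in world coordinates, good to about 4 mm: a listed point, or the origin of a listed thing).
The state is a dict: "time_s": time; "qpos": joint angles; "qd": joint speeds; "joint_torque": joint torques, N m; "ee_pos": TCP position; "ee_rot": TCP orientation; "ft_force": force on the tool from outside, world axes, zero at the start; "torque": the same for the moment, N m; "gripper_width": finger opening in m; "finger_force": force on a finger pad.
Only numpy, scipy, OpenCV 4.12 (cv2) and the standard library are available. Lean on these libraries where they do the work, as an engineer would, in place of code of your own. Each camera call takes 0.05 s, during which the arm holds its last target. There are 200 camera calls.

## Working session

There is one attempt and no reset: what is moved stays moved. The work goes in short steps, Python scripts to look and compute and a tool call to move; the robot and the scene stay as the last step left them, time stands still between calls to the robot, and variables do not carry over. Pictures are saved under pics/ and viewed, at most 10 in all, crops included, and the job is handed in when it is done.

Besides the shell and the picture viewer there is one more tool, called after "Call:" as name([rows], argument=value, ...), one row to a line, values as JSON. arm_command: Moves the arm, as the interface text tells. Its arguments: {"type":"object","properties":{"targets":{"type":"array"},"force":{"type":"number"}},"required":["targets"]}

```bash
mkdir -p pics; ls; cat > h.py <<'E'
import numpy as np, cv2
from station import env
from scipy.spatial.transform import Rotation as Rn
def save(cam,name):
    im=env.grab_frame(cam); cv2.imwrite('pics/'+name+'.png',im[:,:,::-1]); return im
def proj(cam,X):
    m=env.camera_model(cam); p=m['mtx']@(m['R']@np.array(X)+m['t']); return p[:2]/p[2]
E
python3 - <<'E'
from h import *
np.set_printoptions(precision=3,suppress=True)
o=env.get_obs(); print(o['time_s'],o['ee_pos'],o['ee_rot'],o['gripper_width'])
a=save('scene','s1'); b=save('top','t1')
for c in('top','scene'):
  for l in('gear_unit','dip_tube','bolt_near_grip','bolt_far_grip','rod_rest','gauge_rod','rod_tip','rod_grip','drip_tray','tape','vblock'):
    print(c,l,[(np.round(d['at'],3).tolist(),round(d['score'],2)) for d in env.spot_point(l,c)[:4]])
m=env.camera_model('top'); print(m)
E
```

```text
pics
0.0 [ 0.154 -0.605  0.291] [[ 0.969  0.246 -0.   ]
 [ 0.246 -0.969  0.002]
 [ 0.    -0.002 -1.   ]] 0.08682162601021544
top gear_unit [([0.553, 0.097, 0.001], 0.96), ([0.17, 0.328, -0.003], 0.71)]
top dip_tube [([0.574, 0.01, 0.112], 0.71), ([0.68, -0.252, 0.004], 0.69), ([0.172, 0.27, 0.073], 0.58)]
top bolt_near_grip [([0.492, 0.121, 0.097], 0.57), ([0.131, 0.354, 0.062], 0.37)]
top bolt_far_grip [([0.201, 0.353, 0.064], 0.56), ([0.6, 0.149, 0.095], 0.44)]
top rod_rest [([0.422, -0.226, 0.002], 0.84)]
top gauge_rod []
top rod_tip []
top rod_grip [([0.426, -0.271, 0.068], 0.84)]
top drip_tray [([0.685, -0.255, -0.001], 0.72)]
top tape [([0.646, 0.343, 0.004], 0.68)]
top vblock [([0.484, 0.346, 0.0], 0.77)]
scene gear_unit [([0.555, 0.097, -0.002], 0.9), ([0.484, 0.344, -0.002], 0.54)]
scene dip_tube [([0.58, 0.008, 0.112], 0.61), ([0.171, 0.268, 0.07], 0.4), ([0.372, 0.02, 0.0], 0.29)]
scene bolt_near_grip [([0.126, 0.35, 0.058], 0.57), ([0.493, 0.118, 0.086], 0.49)]
scene bolt_far_grip [([0.6, 0.144, 0.091], 0.67), ([0.494, 0.117, 0.09], 0.54), ([0.204, 0.351, 0.062], 0.5)]
scene rod_rest []
scene gauge_rod [([0.578, 0.012, 0.109], 0.65)]
scene rod_tip []
scene rod_grip []
scene drip_tray []
scene tape [([0.645, 0.349, -0.002], 0.65)]
scene vblock [([0.485, 0.346, -0.002], 0.69)]
{'mtx': array([[479.489,   0.   , 313.313],
       [  0.   , 479.489, 199.068],
       [  0.   ,   0.   ,   1.   ]]), 'R': array([[-0.006, -1.   ,  0.014],
       [-0.999,  0.005, -0.042],
       [ 0.042, -0.014, -0.999]]), 't': array([0.016, 0.417, 1.475])}
```

View pics/t1.png

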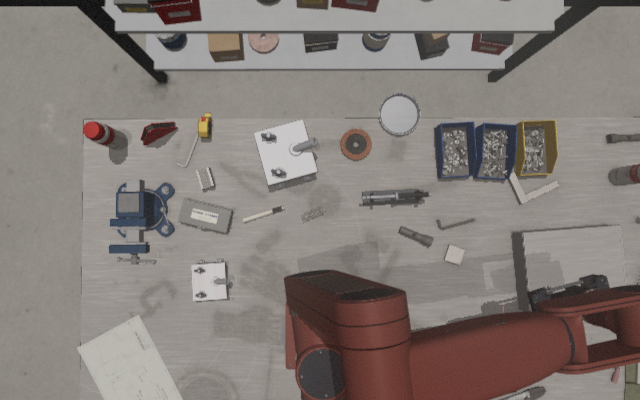

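View pics/s1.png

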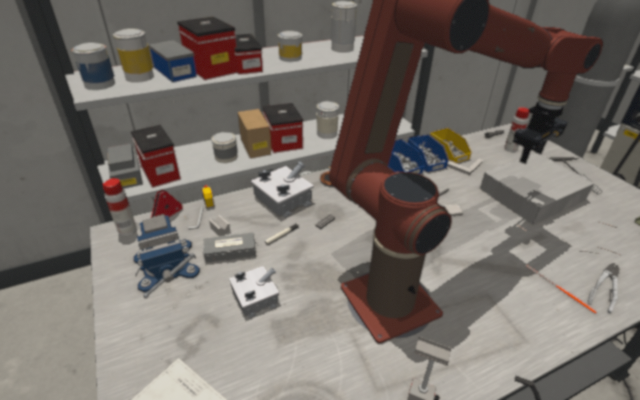

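The top view shows the large gear unit at about (287,153), with its tube pointing to (310,145). The small look-alike is at (210,280), the rod in its rest at (365–428,197) and the tray at (399,115). The scene view agrees with this. I'll go over the rod for a close look on the way to the bolts.

Call:
arm_command([
  {"dx": 0.034, "dy": -0.028, "wz": -7.4, "hand": 100},
  {"dx": 0.068, "dy": -0.056, "wz": -14.8, "hand": 100},
  {"dx": 0.102, "dy": -0.084, "wz": -22.2, "hand": 100},
  {"dx": 0.136, "dy": -0.112, "wz": -29.6, "hand": 100},
  {"dx": 0.17, "dy": -0.14, "wz": -37, "hand": 100},
])

```text
invalid input
```

Call:
arm_command([
  {"dx": 0.044, "dy": -0.002, "wz": -7.4, "hand": 100},
  {"dx": 0.088, "dy": -0.004, "wz": -14.8, "hand": 100},
  {"dx": 0.132, "dy": -0.005, "wz": -22.2, "hand": 100},
  {"dx": 0.176, "dy": -0.007, "wz": -29.6, "hand": 100},
  {"dx": 0.22, "dy": -0.009, "wz": -37, "hand": 100},
])

```text
invalid input
```

```bash
python3 - <<'E'
from h import *
np.set_printoptions(precision=4,suppress=True)
o=env.get_obs(); print(o['time_s'],o['ee_pos'],o['ee_rot'],o['qpos'])
m=env.camera_model('wrist'); save('wrist','w1')
R=np.array(m['R']);C=-R.T@m['t']; print(m['mtx'][0],'cam in tool',o['ee_rot'].T@(C-o['ee_pos']), 'camz in tool',(R@o['ee_rot'])[2])
for l in('rod_rest','gauge_rod','rod_tip','rod_grip','drip_tray'):
    print(l,[(np.round(d['at'],4).tolist(),round(d['score'],2)) for d in env.spot_point(l,'wrist')[:4]])
env.grab_frame('top')
for l in('gauge_rod','rod_tip','rod_grip'):
    print(l,[(np.round(d['at'],4).tolist(),round(d['score'],2)) for d in env.spot_point(l,'top')[:4]])
E
```

```text
1.2 [ 0.1539 -0.6057  0.2922] [[ 0.9692  0.2463  0.    ]
 [ 0.2463 -0.9692  0.    ]
 [ 0.0001 -0.     -1.    ]] [-82.9685  12.6285  87.4611   0.0029  79.9119  -7.2258]
[318.6861   0.     322.4198] cam in tool [ 0.072   0.0005 -0.0925] camz in tool [-0.2607  0.0002  0.9654]
rod_rest []
gauge_rod []
rod_tip []
rod_grip []
drip_tray []
gauge_rod [([0.4231, -0.2263, 0.0718], 0.75)]
rod_tip [([0.5979, 0.1472, 0.0945], 0.7), ([0.4187, -0.125, 0.0653], 0.6)]
rod_grip [([0.4252, -0.2709, 0.0695], 0.76)]
```

View pics/w1.png

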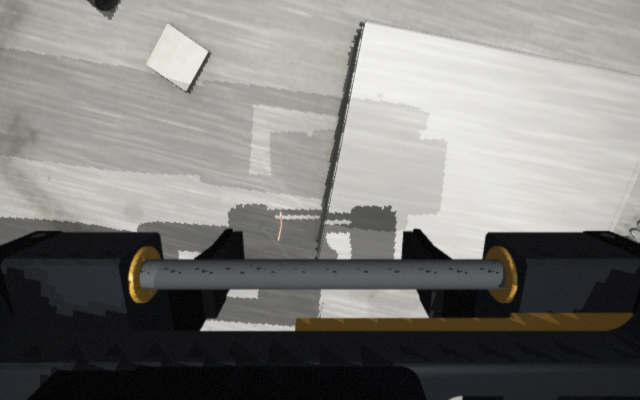

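The move was refused, probably because each row needs every key. The wrist picture shows only bare bench and the fingers, as the arm is still at the start. The tool's +x side is at the top of the image.

Call:
arm_command([
  {"wx": 0, "wy": 0, "wz": -7.4, "dx": 0.034, "dy": -0.028, "dz": 0, "hand": 100},
  {"wx": 0, "wy": 0, "wz": -14.8, "dx": 0.068, "dy": -0.056, "dz": 0, "hand": 100},
  {"wx": 0, "wy": 0, "wz": -22.2, "dx": 0.102, "dy": -0.084, "dz": 0, "hand": 100},
  {"wx": 0, "wy": 0, "wz": -29.6, "dx": 0.136, "dy": -0.112, "dz": 0, "hand": 100},
  {"wx": 0, "wy": 0, "wz": -37, "dx": 0.17, "dy": -0.14, "dz": 0, "hand": 100},
], force=30)

```text
time_s: 2.2
ee_pos: [0.2849, -0.4268, 0.2924]
ee_rot: [[0.622, 0.783, 0.0], [0.783, -0.622, -0.0], [-0.0, 0.001, -1.0]]
ft_force: [-0.2, -0.1, 0.4]
gripper_width: 0.0869
finger_force: 0.0
```

Call:
arm_command([
  {"wx": 0, "wy": 0, "wz": -7.4, "dx": 0.044, "dy": -0.002, "dz": 0, "hand": 100},
  {"wx": 0, "wy": 0, "wz": -14.8, "dx": 0.088, "dy": -0.004, "dz": 0, "hand": 100},
  {"wx": 0, "wy": 0, "wz": -22.2, "dx": 0.132, "dy": -0.005, "dz": 0, "hand": 100},
  {"wx": 0, "wy": 0, "wz": -29.6, "dx": 0.176, "dy": -0.007, "dz": 0, "hand": 100},
  {"wx": 0, "wy": 0, "wz": -37, "dx": 0.22, "dy": -0.009, "dz": 0, "hand": 100},
])

```text
time_s: 2.7
ee_pos: [0.4157, -0.2494, 0.2926]
ee_rot: [[0.025, 1.0, 0.001], [1.0, -0.025, -0.001], [-0.001, 0.001, -1.0]]
ft_force: [0.9, -0.3, -0.3]
gripper_width: 0.0871
finger_force: 0.0
```

```bash
cat >> h.py <<'E'
def st():
    o=env.get_obs(); print(round(o['time_s'],2),np.round(o['ee_pos'],4),'hx',np.round(np.degrees(np.arctan2(o['ee_rot'][1,0],o['ee_rot'][0,0])),2),'zax',np.round(o['ee_rot'][:,2],4),'q',np.round(o['qpos'],1),'F',np.round(o['ft_force'],1),'T',np.round(o['torque'],2),'w',round(o['gripper_width'],4),o['finger_force']); return o
def spots(cam,*ls):
    for l in ls: print(cam,l,[(np.round(d['at'],4).tolist(),round(d['score'],2)) for d in env.spot_point(l,cam)[:3]])
def rel(p,R):
    o=env.get_obs(); print('d',np.round(o['ee_rot'].T@(np.array(p)-o['ee_pos']),4),'w',np.round(np.degrees(Rn.from_matrix(o['ee_rot'].T@R).as_rotvec()),2))
def down(h): # tool down, x heading h deg
    c,s=np.cos(np.radians(h)),np.sin(np.radians(h)); return np.array([[c,s,0],[s,-c,0],[0,0,-1]])
E
python3 - <<'E'
from h import *
st(); save('wrist','w2'); spots('wrist','rod_rest','gauge_rod','rod_tip','rod_grip','drip_tray','dip_tube')
rel([0.493,0.12,0.25],down(88))
E
```

```text
2.7 [ 0.4157 -0.2494  0.2926] hx 88.55 zax [ 7.e-04 -6.e-04 -1.e+00] q [-40.3  -7.  107.8   0.   79.1 -38.8] F [ 0.9 -0.3 -0.3] T [-0.01 -0.12 -0.01] w 0.0871 0.0
wrist rod_rest [([0.422, -0.2284, 0.0009], 0.66)]
wrist gauge_rod [([0.4199, -0.2227, 0.069], 0.94)]
wrist rod_tip [([0.4194, -0.1268, 0.0682], 0.74)]
wrist rod_grip [([0.422, -0.2728, 0.0643], 0.65)]
wrist drip_tray [([0.6799, -0.2564, -0.0009], 0.74)]
wrist dip_tube []
d [0.3743 0.0665 0.0421] w [-0.01  0.02  0.13]
```

Call:
arm_command([
  {"wx": 0, "wy": 0, "wz": 0, "dx": 0.04, "dy": 0.015, "dz": 0, "hand": 50},
  {"wx": 0, "wy": 0, "wz": 0, "dx": 0.085, "dy": 0.03, "dz": 0, "hand": 50},
  {"wx": 0, "wy": 0, "wz": 0, "dx": 0.13, "dy": 0.047, "dz": 0, "hand": 50},
  {"wx": 0, "wy": 0, "wz": 0, "dx": 0.175, "dy": 0.063, "dz": 0, "hand": 50},
  {"wx": 0, "wy": 0, "wz": 0, "dx": 0.22, "dy": 0.08, "dz": 0, "hand": 50},
])

```text
time_s: 3.55
ee_pos: [0.5018, -0.0334, 0.2925]
ee_rot: [[0.034, 0.999, 0.001], [0.999, -0.034, -0.0], [-0.0, 0.001, -1.0]]
ft_force: [0.3, -0.6, -0.3]
gripper_width: 0.0546
finger_force: 0.0
```

Call:
arm_command([
  {"wx": 0, "wy": 0, "wz": 0, "dx": 0.04, "dy": 0.014, "dz": 0.01, "hand": 50},
  {"wx": 0, "wy": 0, "wz": 0, "dx": 0.07, "dy": 0.024, "dz": 0.015, "hand": 50},
  {"wx": 0, "wy": 0, "wz": 0, "dx": 0.08, "dy": 0.028, "dz": 0.02, "hand": 50},
  {"wx": 0, "wy": 0, "wz": 0, "dx": 0.08, "dy": 0.028, "dz": 0.02, "hand": 50},
  {"wx": 0, "wy": 0, "wz": 0, "dx": 0.08, "dy": 0.028, "dz": 0.02, "hand": 50},
])

```text
time_s: 4.05
ee_pos: [0.5318, 0.044, 0.2721]
ee_rot: [[0.032, 0.999, -0.001], [0.999, -0.032, -0.001], [-0.001, -0.001, -1.0]]
ft_force: [0.5, 0.3, 0.6]
gripper_width: 0.0438
finger_force: 0.0
```

```bash
python3 - <<'E'
from h import *
st(); im=save('wrist','w3'); spots('wrist','gear_unit','dip_tube','bolt_near_grip','bolt_far_grip')
cv2.imwrite('pics/w3b.png',im[:,:,::-1])
E
```

```text
4.05 [0.5318 0.044  0.2721] hx 88.17 zax [-8.e-04 -7.e-04 -1.e+00] q [ -3.7   1.  102.4  -0.   76.7  -1.9] F [0.5 0.3 0.6] T [ 0.02 -0.1   0.02] w 0.0438 0.0
wrist gear_unit [([0.552, 0.1005, 0.0002], 0.77)]
wrist dip_tube [([0.5793, 0.0083, 0.1125], 0.9)]
wrist bolt_near_grip [([0.487, 0.1164, 0.0887], 0.76), ([0.5971, 0.1481, 0.0971], 0.19)]
wrist bolt_far_grip [([0.5987, 0.1472, 0.0964], 0.67)]
```

View pics/w3.png

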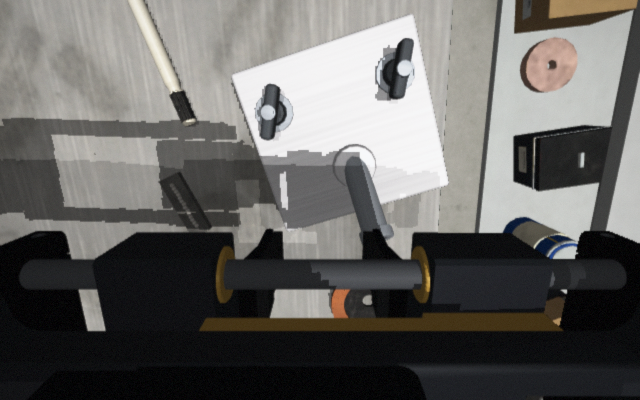

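The picture shows the near bolt at (270,110) with its bar running (274,87)–(266,137), and the far bolt at (403,70) with its bar (408,42)–(399,96). The cover corners are at (233,75), (412,15), (447,185) and (285,228), and the tube mouth is near (387,230). Next I'll back-project these.

```bash
cat >> h.py <<'E'
def bp(m,uv,z):
    R=np.array(m['R']);C=-R.T@m['t'];d=R.T@np.linalg.inv(m['mtx'])@[uv[0],uv[1],1]; return C+d*(z-C[2])/d[2]
E
python3 - <<'E'
from h import *
m=env.camera_model('wrist'); import pickle; pickle.dump(m,open('m3.pkl','wb'))
c=np.array([bp(m,p,.07) for p in((233,75),(412,15),(447,185),(285,228))])
print(c.round(4),c.mean(0).round(4))
for a,b in((0,1),(3,2),(3,0),(2,1)): v=c[b]-c[a]; print(np.linalg.norm(v),np.degrees(np.arctan2(v[1],v[0])))
for a,b in(((274,87),(266,137)),((408,42),(399,96))):
    p,q=bp(m,a,.103),bp(m,b,.103); v=p-q; print((p+q)/2,np.linalg.norm(v),np.degrees(np.arctan2(v[1],v[0])))
im=cv2.imread('pics/w3.png')
cv2.imwrite('pics/w3c.png',cv2.resize(im[10:250,220:460],None,fx=2.4,fy=2.4,interpolation=cv2.INTER_CUBIC))
E
```

```text
[[0.4589 0.1496 0.07  ]
 [0.6122 0.1913 0.07  ]
 [0.6513 0.0456 0.07  ]
 [0.4951 0.0073 0.07  ]] [0.5544 0.0985 0.07  ]
0.15894362735548426 15.231039973282133
0.16087453624342615 13.74695130708521
0.1467759761677629 104.28811314183797
0.15092360475607927 105.02661981203961
[0.49371386 0.1170003  0.103     ] 0.039099627740635294 76.35736399731124
[0.59853847 0.14544768 0.103     ] 0.038923141573683435 81.74772701372092
```

View pics/w3c.png

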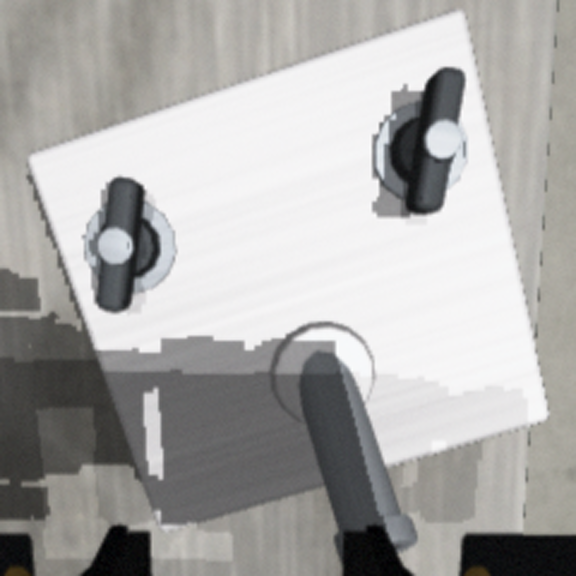

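Call:
arm_command([
  {"wx": 0, "wy": 0, "wz": 3, "dx": 0.025, "dy": -0.015, "dz": 0.015, "hand": 40},
  {"wx": 0, "wy": 0, "wz": 8, "dx": 0.055, "dy": -0.032, "dz": 0.035, "hand": 40},
  {"wx": 0, "wy": 0, "wz": 11, "dx": 0.072, "dy": -0.042, "dz": 0.05, "hand": 40},
  {"wx": 0, "wy": 0, "wz": 11, "dx": 0.072, "dy": -0.042, "dz": 0.05, "hand": 40},
  {"wx": 0, "wy": 0, "wz": 11, "dx": 0.072, "dy": -0.042, "dz": 0.05, "hand": 40},
])

```text
time_s: 4.8
ee_pos: [0.4923, 0.1185, 0.2226]
ee_rot: [[0.219, 0.976, 0.0], [0.976, -0.219, -0.0], [-0.0, 0.001, -1.0]]
ft_force: [0.9, 0.3, 0.5]
gripper_width: 0.0346
finger_force: 0.0
```

```bash
python3 - <<'E'
from h import *
st(); save('wrist','w4'); spots('wrist','bolt_near_grip','bolt_far_grip')
rel([0.4925,0.1176,0.157],down(77))
E
```

```text
4.8 [0.4923 0.1185 0.2226] hx 77.35 zax [ 5.e-04 -4.e-04 -1.e+00] q [ 4.60e+00 -1.00e-01  1.09e+02 -0.00e+00  7.11e+01  1.73e+01] F [0.9 0.3 0.5] T [-0.   -0.03 -0.05] w 0.0346 0.0
wrist bolt_near_grip [([0.4914, 0.1154, 0.092], 0.81)]
wrist bolt_far_grip [([0.5974, 0.1472, 0.0959], 0.81)]
d [-0.0006 -0.001   0.0666] w [ 0.14 -0.03  0.23]
```

View pics/w4.png

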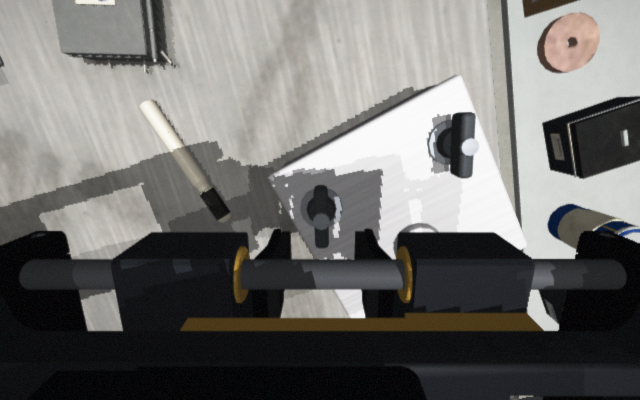

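The near bar runs (321,185)–(321,248), vertical in the image, and sits centred between the fingers. I'll descend, close and turn.

Call:
arm_command([
  {"wx": 0, "wy": 0, "wz": 0, "dx": -0.001, "dy": 0, "dz": 0.025, "hand": 40},
  {"wx": 0, "wy": 0, "wz": 0, "dx": -0.001, "dy": 0, "dz": 0.05, "hand": 40},
  {"wx": 0, "wy": 0, "wz": 0, "dx": -0.001, "dy": 0, "dz": 0.065, "hand": 40},
  {"wx": 0, "wy": 0, "wz": 0, "dx": -0.001, "dy": 0, "dz": 0.065, "hand": 20},
  {"wx": 0, "wy": 0, "wz": 0, "dx": -0.001, "dy": 0, "dz": 0.065, "hand": 0},
], force=30)

```text
time_s: 5.45
ee_pos: [0.4927, 0.1173, 0.1581]
ee_rot: [[0.221, 0.975, 0.001], [0.975, -0.221, -0.0], [0.0, 0.001, -1.0]]
ft_force: [0.2, 0.8, 0.3]
gripper_width: 0.0253
finger_force: 0.0
```

Call:
arm_command([
  {"wx": 0, "wy": 0, "wz": 0, "dx": 0, "dy": 0, "dz": 0, "hand": 0},
  {"wx": 0, "wy": 0, "wz": 0, "dx": 0, "dy": 0, "dz": 0, "hand": 0},
  {"wx": 0, "wy": 0, "wz": 0, "dx": 0, "dy": 0, "dz": 0, "hand": 0},
])

```text
time_s: 5.75
ee_pos: [0.4914, 0.1182, 0.1584]
ee_rot: [[0.22, 0.975, -0.002], [0.975, -0.22, 0.001], [0.0, -0.002, -1.0]]
ft_force: [-6.3, 1.5, 6.9]
gripper_width: 0.0094
finger_force: 30.0
```

Call:
arm_command([
  {"wx": 0, "wy": 0, "wz": 5, "dx": 0, "dy": 0, "dz": 0, "hand": 0},
  {"wx": 0, "wy": 0, "wz": 12, "dx": 0, "dy": 0, "dz": 0, "hand": 0},
  {"wx": 0, "wy": 0, "wz": 19, "dx": 0, "dy": 0, "dz": 0, "hand": 0},
  {"wx": 0, "wy": 0, "wz": 26, "dx": 0, "dy": 0, "dz": 0, "hand": 0},
  {"wx": 0, "wy": 0, "wz": 33, "dx": 0, "dy": 0, "dz": 0, "hand": 0},
])

```text
time_s: 6.25
ee_pos: [0.4917, 0.118, 0.1585]
ee_rot: [[0.719, 0.695, -0.0], [0.695, -0.719, -0.0], [-0.0, -0.0, -1.0]]
ft_force: [-3.6, -1.2, 3.7]
gripper_width: 0.0097
finger_force: 30.0
```

Call:
arm_command([
  {"wx": 0, "wy": 0, "wz": 7, "dx": 0, "dy": 0, "dz": 0, "hand": 0},
  {"wx": 0, "wy": 0, "wz": 14, "dx": 0, "dy": 0, "dz": 0, "hand": 0},
  {"wx": 0, "wy": 0, "wz": 20, "dx": 0, "dy": 0, "dz": 0, "hand": 0},
  {"wx": 0, "wy": 0, "wz": 25, "dx": 0, "dy": 0, "dz": 0, "hand": 0},
  {"wx": 0, "wy": 0, "wz": 28, "dx": 0, "dy": 0, "dz": 0, "hand": 0},
])

```text
time_s: 6.75
ee_pos: [0.492, 0.1176, 0.1585]
ee_rot: [[0.961, 0.277, 0.0], [0.277, -0.961, -0.001], [-0.0, 0.001, -1.0]]
ft_force: [-3.0, -1.8, 4.5]
gripper_width: 0.0098
finger_force: 30.0
```

```bash
python3 - <<'E'
from h import *
st()
E
```

```text
6.75 [0.492  0.1176 0.1585] hx 16.1 zax [ 1.e-04 -7.e-04 -1.e+00] q [  4.5   4.5 111.9  -0.   63.6  78.4] F [-3.  -1.8  4.5] T [-0.31  0.63  0.02] w 0.0098 29.996939599514008
```

Next I'll push slowly against the stop, watching the moment.

Call:
arm_command([
  {"wx": 0, "wy": 0, "wz": 2, "dx": 0, "dy": 0, "dz": 0, "hand": 0},
  {"wx": 0, "wy": 0, "wz": 4, "dx": 0, "dy": 0, "dz": 0, "hand": 0},
  {"wx": 0, "wy": 0, "wz": 5, "dx": 0, "dy": 0, "dz": 0, "hand": 0},
  {"wx": 0, "wy": 0, "wz": 5, "dx": 0, "dy": 0, "dz": 0, "hand": 0},
])

```text
time_s: 7.15
ee_pos: [0.492, 0.1176, 0.1584]
ee_rot: [[0.981, 0.196, 0.0], [0.196, -0.981, -0.001], [-0.0, 0.001, -1.0]]
ft_force: [-4.2, -3.0, 6.0]
gripper_width: 0.0104
finger_force: 31.1
```

```bash
python3 - <<'E'
from h import *
st()
E
```

```text
7.15 [0.492  0.1176 0.1584] hx 11.32 zax [ 2.e-04 -1.e-03 -1.e+00] q [ 4.500e+00  4.500e+00  1.119e+02 -1.000e-01  6.360e+01  8.320e+01] F [-4.2 -3.   6. ] T [-0.4   0.89  0.59] w 0.0104 31.06810044737358
```

Call:
arm_command([
  {"wx": 0, "wy": 0, "wz": -2, "dx": 0, "dy": 0, "dz": 0, "hand": 40},
  {"wx": 0, "wy": 0, "wz": -2, "dx": 0, "dy": 0, "dz": 0, "hand": 40},
  {"wx": 0, "wy": 0, "wz": -2, "dx": 0, "dy": 0, "dz": 0, "hand": 40},
  {"wx": 0, "wy": 0, "wz": -2, "dx": 0, "dy": 0, "dz": -0.03, "hand": 40},
  {"wx": 0, "wy": 0, "wz": -2, "dx": 0, "dy": 0, "dz": -0.06, "hand": 40},
])

```text
time_s: 7.65
ee_pos: [0.4912, 0.1178, 0.217]
ee_rot: [[0.974, 0.229, -0.003], [0.229, -0.974, -0.0], [-0.002, -0.001, -1.0]]
ft_force: [1.2, -0.8, -0.2]
gripper_width: 0.0332
finger_force: 0.0
```

Call:
arm_command([
  {"wx": 0, "wy": 0, "wz": -7, "dx": 0.02, "dy": 0, "dz": 0, "hand": 40},
  {"wx": 0, "wy": 0, "wz": -14, "dx": 0.05, "dy": 0, "dz": 0, "hand": 40},
  {"wx": 0, "wy": 0, "wz": -21, "dx": 0.08, "dy": -0.002, "dz": 0, "hand": 40},
  {"wx": 0, "wy": 0, "wz": -28, "dx": 0.1, "dy": -0.002, "dz": 0, "hand": 40},
  {"wx": 0, "wy": 0, "wz": -35, "dx": 0.11, "dy": -0.002, "dz": 0, "hand": 40},
])

```text
time_s: 8.15
ee_pos: [0.6002, 0.1454, 0.2172]
ee_rot: [[0.663, 0.749, 0.001], [0.749, -0.663, 0.0], [0.001, 0.001, -1.0]]
ft_force: [-0.7, 0.3, 0.3]
gripper_width: 0.0345
finger_force: 0.0
```

Call:
arm_command([
  {"wx": 0, "wy": 0, "wz": -8, "dx": 0, "dy": 0, "dz": 0, "hand": 40},
  {"wx": 0, "wy": 0, "wz": -16, "dx": 0, "dy": 0, "dz": 0, "hand": 40},
  {"wx": 0, "wy": 0, "wz": -24, "dx": 0, "dy": 0, "dz": 0, "hand": 40},
  {"wx": 0, "wy": 0, "wz": -32, "dx": 0, "dy": 0, "dz": 0, "hand": 40},
  {"wx": 0, "wy": 0, "wz": -34, "dx": 0, "dy": 0, "dz": 0, "hand": 40},
])

```text
time_s: 8.65
ee_pos: [0.5986, 0.1451, 0.2172]
ee_rot: [[0.131, 0.991, 0.0], [0.991, -0.131, 0.0], [0.0, 0.0, -1.0]]
ft_force: [-0.1, -0.5, -1.1]
gripper_width: 0.0344
finger_force: 0.0
```

```bash
python3 - <<'E'
from h import *
st(); im=save('wrist','w5'); spots('wrist','bolt_near_grip','bolt_far_grip')
m=env.camera_model('wrist')
rel([0.599,0.1451,0.158],down(82))
for d in env.trace('bolt_far','wrist')[:3]:
  ys,xs=np.where(d['mask']); print(d['score'],len(xs),xs.min(),xs.max(),ys.min(),ys.max())
E
```

```text
8.65 [0.5986 0.1451 0.2172] hx 82.47 zax [ 1.e-04  2.e-04 -1.e+00] q [ 6.3 14.9 93.   0.  72.  13.8] F [-0.1 -0.5 -1.1] T [ 0.03 -0.1  -0.01] w 0.0344 0.0
wrist bolt_near_grip []
wrist bolt_far_grip [([0.6007, 0.1496, 0.0988], 0.7)]
d [0.0001 0.0004 0.0592] w [ 0.   -0.01  0.17]
0.55 1132 306 335 184 247
```

View pics/w5.png

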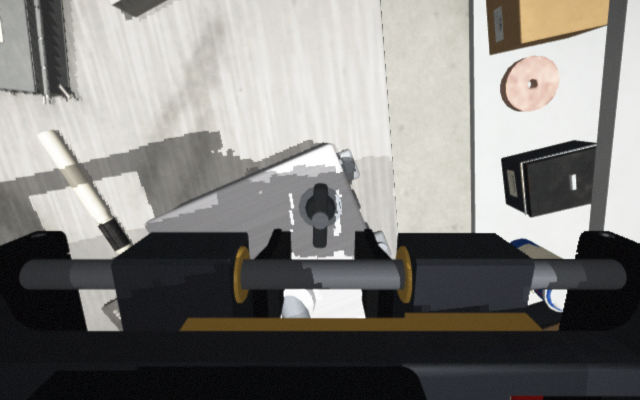

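The far bar is vertical at columns 313–328, rows 184–247, centred between the fingers. I'll grip and turn it.

Call:
arm_command([
  {"wx": 0, "wy": 0, "wz": 0, "dx": 0, "dy": 0, "dz": 0.025, "hand": 40},
  {"wx": 0, "wy": 0, "wz": 0, "dx": 0, "dy": 0, "dz": 0.05, "hand": 40},
  {"wx": 0, "wy": 0, "wz": 0, "dx": 0, "dy": 0, "dz": 0.059, "hand": 40},
  {"wx": 0, "wy": 0, "wz": 0, "dx": 0, "dy": 0, "dz": 0.059, "hand": 20},
  {"wx": 0, "wy": 0, "wz": 0, "dx": 0, "dy": 0, "dz": 0.059, "hand": 0},
], force=30)

```text
time_s: 9.35
ee_pos: [0.5991, 0.1451, 0.1591]
ee_rot: [[0.135, 0.991, 0.001], [0.991, -0.135, 0.0], [0.0, 0.001, -1.0]]
ft_force: [1.3, -1.0, -0.8]
gripper_width: 0.0257
finger_force: 0.0
```

Call:
arm_command([
  {"wx": 0, "wy": 0, "wz": 0, "dx": 0, "dy": 0, "dz": 0, "hand": 0},
  {"wx": 0, "wy": 0, "wz": 0, "dx": 0, "dy": 0, "dz": 0, "hand": 0},
  {"wx": 0, "wy": 0, "wz": 0, "dx": 0, "dy": 0, "dz": 0, "hand": 0},
])

```text
time_s: 9.65
ee_pos: [0.5972, 0.1455, 0.1595]
ee_rot: [[0.135, 0.991, -0.003], [0.991, -0.135, 0.0], [-0.0, -0.004, -1.0]]
ft_force: [-9.1, 0.5, 8.0]
gripper_width: 0.0096
finger_force: 30.0
```

Call:
arm_command([
  {"wx": 0, "wy": 0, "wz": 5, "dx": 0, "dy": 0, "dz": 0, "hand": 0},
  {"wx": 0, "wy": 0, "wz": 12, "dx": 0, "dy": 0, "dz": 0, "hand": 0},
  {"wx": 0, "wy": 0, "wz": 19, "dx": 0, "dy": 0, "dz": 0, "hand": 0},
  {"wx": 0, "wy": 0, "wz": 26, "dx": 0, "dy": 0, "dz": 0, "hand": 0},
  {"wx": 0, "wy": 0, "wz": 34, "dx": 0, "dy": 0, "dz": 0, "hand": 0},
])

```text
time_s: 10.15
ee_pos: [0.5969, 0.1457, 0.1595]
ee_rot: [[0.669, 0.743, -0.004], [0.743, -0.669, 0.001], [-0.002, -0.003, -1.0]]
ft_force: [-11.3, 1.1, 9.8]
gripper_width: 0.0096
finger_force: 30.0
```

Call:
arm_command([
  {"wx": 0, "wy": 0, "wz": 8, "dx": 0, "dy": 0, "dz": 0, "hand": 0},
  {"wx": 0, "wy": 0, "wz": 16, "dx": 0, "dy": 0, "dz": 0, "hand": 0},
  {"wx": 0, "wy": 0, "wz": 23, "dx": 0, "dy": 0, "dz": 0, "hand": 0},
  {"wx": 0, "wy": 0, "wz": 29, "dx": 0, "dy": 0, "dz": 0, "hand": 0},
  {"wx": 0, "wy": 0, "wz": 32, "dx": 0, "dy": 0, "dz": 0, "hand": 0},
])

```text
time_s: 10.65
ee_pos: [0.5967, 0.146, 0.1595]
ee_rot: [[0.961, 0.277, -0.005], [0.277, -0.961, 0.001], [-0.004, -0.002, -1.0]]
ft_force: [-10.7, 1.8, 9.1]
gripper_width: 0.0095
finger_force: 30.0
```

Call:
arm_command([
  {"wx": 0, "wy": 0, "wz": 2, "dx": 0, "dy": 0, "dz": 0, "hand": 0},
  {"wx": 0, "wy": 0, "wz": 4, "dx": 0, "dy": 0, "dz": 0, "hand": 0},
  {"wx": 0, "wy": 0, "wz": 5, "dx": 0, "dy": 0, "dz": 0, "hand": 0},
  {"wx": 0, "wy": 0, "wz": 5, "dx": 0, "dy": 0, "dz": 0, "hand": 0},
])

```text
time_s: 11.05
ee_pos: [0.5967, 0.146, 0.1595]
ee_rot: [[0.981, 0.196, -0.004], [0.196, -0.981, 0.001], [-0.004, -0.002, -1.0]]
ft_force: [-10.9, 0.8, 8.9]
gripper_width: 0.0097
finger_force: 31.3
```

```bash
python3 - <<'E'
from h import *
st()
E
```

```text
11.05 [0.5967 0.146  0.1595] hx 11.33 zax [-4.4e-03  7.0e-04 -1.0e+00] q [ 6.4 18.5 95.3  0.1 66.4 85. ] F [-10.9   0.8   8.9] T [0.33 1.93 0.63] w 0.0097 31.25117752395454
```

Call:
arm_command([
  {"wx": 0, "wy": 0, "wz": -2, "dx": 0, "dy": 0, "dz": 0, "hand": 40},
  {"wx": 0, "wy": 0, "wz": -2, "dx": 0, "dy": 0, "dz": 0, "hand": 40},
  {"wx": 0, "wy": 0, "wz": -2, "dx": 0, "dy": 0, "dz": 0, "hand": 40},
  {"wx": 0, "wy": 0, "wz": -2, "dx": 0, "dy": 0, "dz": -0.03, "hand": 40},
  {"wx": 0, "wy": 0, "wz": -2, "dx": 0, "dy": 0, "dz": -0.07, "hand": 40},
])

```text
time_s: 11.55
ee_pos: [0.597, 0.1447, 0.2264]
ee_rot: [[0.974, 0.228, -0.005], [0.228, -0.974, -0.001], [-0.005, -0.001, -1.0]]
ft_force: [0.2, -0.2, 0.9]
gripper_width: 0.0334
finger_force: 0.0
```

Call:
arm_command([
  {"wx": 0, "wy": 0, "wz": -7, "dx": -0.012, "dy": 0.03, "dz": -0.02, "hand": 50},
  {"wx": 0, "wy": 0, "wz": -15, "dx": -0.03, "dy": 0.07, "dz": -0.04, "hand": 50},
  {"wx": 0, "wy": 0, "wz": -23, "dx": -0.048, "dy": 0.115, "dz": -0.06, "hand": 50},
  {"wx": 0, "wy": 0, "wz": -31, "dx": -0.066, "dy": 0.155, "dz": -0.06, "hand": 50},
  {"wx": 0, "wy": 0, "wz": -39, "dx": -0.081, "dy": 0.194, "dz": -0.06, "hand": 50},
])

```text
time_s: 12.05
ee_pos: [0.5642, -0.0645, 0.29]
ee_rot: [[0.608, 0.794, 0.003], [0.794, -0.608, -0.001], [0.001, 0.003, -1.0]]
ft_force: [0.9, 0.5, -0.5]
gripper_width: 0.0434
finger_force: 0.0
```

Call:
arm_command([
  {"wx": 0, "wy": 0, "wz": -8, "dx": 0, "dy": 0, "dz": 0, "hand": 50},
  {"wx": 0, "wy": 0, "wz": -16, "dx": 0, "dy": 0, "dz": 0, "hand": 50},
  {"wx": 0, "wy": 0, "wz": -24, "dx": 0, "dy": 0, "dz": 0, "hand": 50},
  {"wx": 0, "wy": 0, "wz": -32, "dx": 0, "dy": 0, "dz": 0, "hand": 50},
  {"wx": 0, "wy": 0, "wz": -40, "dx": 0, "dy": 0, "dz": 0, "hand": 50},
])

```text
time_s: 12.55
ee_pos: [0.5643, -0.0628, 0.2886]
ee_rot: [[-0.044, 0.999, 0.001], [0.999, 0.044, -0.0], [-0.0, 0.001, -1.0]]
ft_force: [0.1, 0.2, 0.4]
gripper_width: 0.0435
finger_force: 0.0
```

```bash
python3 - <<'E'
from h import *
st(); im=save('wrist','w6'); m=env.camera_model('wrist'); spots('wrist','gear_unit','dip_tube','bolt_near_grip','bolt_far_grip')
for l in('bolt_near','bolt_far'):
  for d in env.trace(l,'wrist')[:2]:
    ys,xs=np.where(d['mask']); (c,s,a)=cv2.minAreaRect(np.c_[xs,ys].astype(np.float32)); print(l,d['score'],len(xs),c,s,a)
yaw=np.radians(14.7); 
for x in(-55,55):
  pass
env.grab_frame('top'); spots('top','gear_unit','dip_tube','bolt_near_grip','bolt_far_grip')
E
```

```text
12.55 [ 0.5643 -0.0628  0.2886] hx 92.5 zax [ 8.e-04 -2.e-04 -1.e+00] q [-14.3   5.   96.4  -0.   78.6 -16.8] F [0.1 0.2 0.4] T [-0.07 -0.12  0.07] w 0.0435 0.0
wrist gear_unit [([0.5492, 0.1008, 0.0003], 0.77)]
wrist dip_tube []
wrist bolt_near_grip [([0.5851, -0.1197, 0.0003], 0.2)]
wrist bolt_far_grip []
top gear_unit [([0.1666, 0.3303, -0.0013], 0.91), ([0.5523, 0.0991, 0.0023], 0.88)]
top dip_tube [([0.1746, 0.2705, 0.0762], 0.65), ([0.5721, 0.0092, 0.1116], 0.56)]
top bolt_near_grip [([0.1319, 0.3528, 0.0626], 0.49)]
top bolt_far_grip [([0.5991, 0.1488, 0.0931], 0.52), ([0.2015, 0.3561, 0.0611], 0.4)]
```

View pics/w6.png

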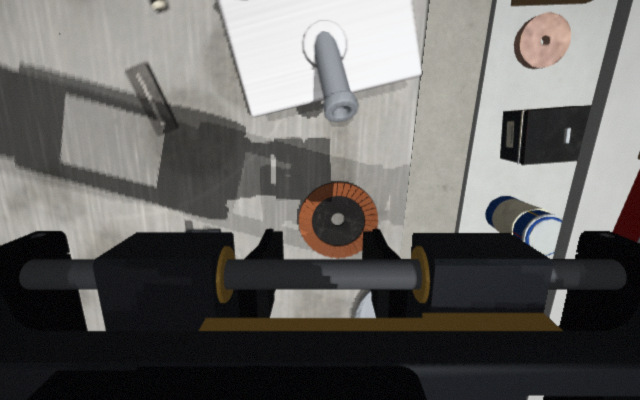

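Only the tube, the cover and the disc show here. The cover is at the top, the mouth at about (341,107) and the orange disc at (339,218). I'll measure the mouth from its pixels and compute the move to the rod.

```bash
python3 - <<'E'
from h import *
import pickle
m=env.camera_model('wrist'); pickle.dump(m,open('m6.pkl','wb'))
g=cv2.cvtColor(cv2.imread('pics/w6.png'),cv2.COLOR_BGR2GRAY)
print(g[86:130:2,320:364:2])
for p in((341,107),(341,105),(343,107)): print(bp(m,p,.113).round(4))
print([proj('wrist',X).round(1) for X in((.577,.0095,.113),(.5755,.0095,.113))])
rel([0.424,-0.272,0.29],down(92)); 
E
```

```text
[[131  84 102 121 131 143 153 154 160 159 157 153 148 134 140 239 249 248
  248 249 248 247]
 [141  84  98 116 128 138 149 156 157 158 158 156 152 136 126 224 248 247
  244 239 231 218]
 [148 102  93 113 131 140 150 155 155 157 148 151 148 140 126 174 229 216
  201 177 157 138]
 [156 121  86 108 125 134 136 147 148 150 152 159 160 157 152 133 155 137
  137 148 151 153]
 [158 139  82 102 118 128 132 148 157 158 160 165 163 164 160 153 139 146
  152 153 156 158]
 [159 143  77  85 105 130 147 153 157 160 166 170 166 165 164 155 141 135
  151 153 154 155]
 [130 119  78  94 121 140 150 157 158 162 170 170 170 170 166 155 145 135
  137 153 154 162]
 [ 95 111  99 108 124 139 151 157 161 170 176 175 174 170 165 160 154 132
  122 167 176 175]
 [ 85 144 101 110 128 142 153 164 162 162 153 145 144 147 141 143 146 141
  131 158 177 180]
 [ 71  78  89 112 128 144 155 147 137 137 133 127 131 131 125 127 131 134
  136 141 177 182]
 [ 70  70  83 111 138 147 143 136 122 125 113  99  79  74  95 117 133 127
  133 146 178 182]
 [ 78  92  87 114 139 136 135 125 128 143 140 130  97  77  67  87 121 125
  1
[... 409 characters left out ...]
 128 138 136 149 151 150 144 133 123 122 123 140 172
  173 172 183 181]
 [181 180 170 166 138 115 123 123 128 124 122 119 120 119 133 142 157 170
  170 177 184 180]
 [179 176 168 168 159 134 136 128 126 121 123 127 131 132 136 166 174 173
  171 176 185 181]
 [178 176 166 168 158 147 137 138 140 133 128 129 134 136 155 175 174 173
  170 179 185 179]
 [178 176 164 167 159 161 147 146 150 141 137 141 143 156 168 172 175 172
  172 177 186 180]
 [177 180 164 165 160 164 165 166 162 157 158 155 155 156 168 174 174 175
  172 177 187 179]]
[0.5772 0.0138 0.113 ]
[0.5771 0.0153 0.113 ]
[0.5788 0.0139 0.113 ]
[array([340.5, 112.5]), array([338.6, 112.4])]
d [-0.2041 -0.1482 -0.0017] w [0.   0.   0.22]
```

Call:
arm_command([
  {"wx": 0, "wy": 0, "wz": 0, "dx": -0.035, "dy": -0.025, "dz": 0, "hand": 60},
  {"wx": 0, "wy": 0, "wz": 0, "dx": -0.075, "dy": -0.053, "dz": 0, "hand": 60},
  {"wx": 0, "wy": 0, "wz": 0, "dx": -0.115, "dy": -0.082, "dz": 0, "hand": 60},
  {"wx": 0, "wy": 0, "wz": 0, "dx": -0.15, "dy": -0.108, "dz": 0.01, "hand": 60},
  {"wx": 0, "wy": 0, "wz": 0, "dx": -0.18, "dy": -0.13, "dz": 0.02, "hand": 60},
])

```text
time_s: 13.65
ee_pos: [0.4402, -0.2491, 0.2686]
ee_rot: [[-0.038, 0.999, 0.001], [0.999, 0.038, -0.001], [-0.001, 0.001, -1.0]]
ft_force: [1.2, -0.1, 0.2]
gripper_width: 0.0519
finger_force: 0.0
```

Call:
arm_command([
  {"wx": 0, "wy": 0, "wz": 0, "dx": -0.02, "dy": -0.014, "dz": 0.02, "hand": 60},
  {"wx": 0, "wy": 0, "wz": 0, "dx": -0.024, "dy": -0.018, "dz": 0.03, "hand": 60},
  {"wx": 0, "wy": 0, "wz": 0, "dx": -0.024, "dy": -0.018, "dz": 0.03, "hand": 60},
])

```text
time_s: 13.95
ee_pos: [0.4232, -0.2718, 0.2365]
ee_rot: [[-0.037, 0.999, -0.002], [0.999, 0.037, 0.003], [0.003, -0.002, -1.0]]
ft_force: [-0.1, 0.3, -0.5]
gripper_width: 0.0523
finger_force: 0.0
```

```bash
python3 - <<'E'
from h import *
o=st(); im=save('wrist','w7'); spots('wrist','rod_rest','gauge_rod','rod_tip','rod_grip','drip_tray')
m=env.camera_model('wrist')
for d in env.trace('gauge_rod','wrist')[:2]:
    k=d['mask']; ys,xs=np.where(k); print(d['score'],len(xs),xs.min(),xs.max(),ys.min(),ys.max())
    for r in range(ys.min()+1,ys.max(),12):
        c=xs[ys==r]
        if len(c): print(r,c.min(),c.max(),bp(m,((c.min()+c.max())/2,r),.07).round(4))
print([proj('wrist',X).round(1) for X in((.424,-.272,.07),(.421,-.226,.07),(.419,-.126,.07))])
E
```

```text
13.95 [ 0.4232 -0.2718  0.2365] hx 92.13 zax [-0.0024  0.0026 -1.    ] q [-41.7  -1.3 108.7   0.   72.9 -43.8] F [-0.1  0.3 -0.5] T [-0.   -0.15  0.02] w 0.0523 0.0
wrist rod_rest [([0.4232, -0.2268, 0.0006], 0.96), ([0.4152, -0.1279, 0.0696], 0.55)]
wrist gauge_rod [([0.4183, -0.2268, 0.069], 0.68)]
wrist rod_tip [([0.4144, -0.1282, 0.0683], 0.55)]
wrist rod_grip [([0.4222, -0.2746, 0.0691], 0.7)]
wrist drip_tray []
0.9 3883 306 337 9 258
10 316 324 [ 0.4188 -0.128   0.07  ]
22 314 326 [ 0.4191 -0.136   0.07  ]
34 314 326 [ 0.4194 -0.144   0.07  ]
46 313 327 [ 0.4198 -0.1522  0.07  ]
58 314 327 [ 0.4205 -0.1605  0.07  ]
70 314 327 [ 0.4208 -0.169   0.07  ]
82 315 327 [ 0.4215 -0.1777  0.07  ]
94 315 327 [ 0.4219 -0.1865  0.07  ]
106 315 327 [ 0.4222 -0.1955  0.07  ]
118 315 326 [ 0.4222 -0.2046  0.07  ]
130 315 327 [ 0.423 -0.214  0.07 ]
142 315 327 [ 0.4234 -0.2235  0.07  ]
154 306 337 [ 0.4242 -0.2332  0.07  ]
166 313 330 [ 0.4246 -0.2431  0.07  ]
178 313 330 [ 0.425  -0.2531  0.07  ]
190 313 330 [ 0.4254 -0.2634  0.07  ]
202 314 330 [ 0.4262 -0.2739  0.07  ]
214 314 330 [ 0.4267 -0.2847  0.07  ]
226 314 330 [ 0.4271 -0.2956  0.07  ]
238 314 330 [ 0.4276 -0.3068  0.07  ]
250 315 330 [ 0.4285 -0.3182  0.07  ]
[array([319.7, 199.7]), array([318.2, 145. ]), array([320.6,   6.8])]
```

View pics/w7.png

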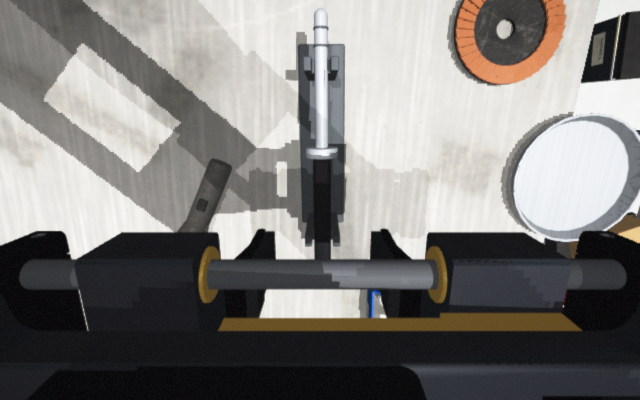

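The picture shows the rod straight up the image at columns 306–337, with its tip at row 9 and its collar at row 154. It lies in its rest between the fingers, with the lamp well to the left. I'll go down and grip it.

Call:
arm_command([
  {"wx": 0, "wy": 0, "wz": -0.8, "dx": -0.002, "dy": 0.002, "dz": 0.03, "hand": 60},
  {"wx": 0, "wy": 0, "wz": -0.8, "dx": -0.002, "dy": 0.002, "dz": 0.065, "hand": 60},
  {"wx": 0, "wy": 0, "wz": -0.8, "dx": -0.002, "dy": 0.002, "dz": 0.095, "hand": 60},
  {"wx": 0, "wy": 0, "wz": -0.8, "dx": -0.002, "dy": 0.002, "dz": 0.115, "hand": 60},
  {"wx": 0, "wy": 0, "wz": -0.8, "dx": -0.002, "dy": 0.002, "dz": 0.115, "hand": 30},
], force=40)

```text
time_s: 14.8
ee_pos: [0.425, -0.2721, 0.1204]
ee_rot: [[-0.054, 0.999, -0.004], [0.999, 0.054, 0.004], [0.004, -0.004, -1.0]]
ft_force: [-0.1, 0.9, 0.4]
gripper_width: 0.0494
finger_force: 0.0
```

Call:
arm_command([
  {"wx": 0, "wy": 0, "wz": 0, "dx": 0, "dy": 0, "dz": 0, "hand": 0},
  {"wx": 0, "wy": 0, "wz": 0, "dx": 0, "dy": 0, "dz": 0, "hand": 0},
  {"wx": 0, "wy": 0, "wz": 0, "dx": 0, "dy": 0, "dz": 0, "hand": 0},
  {"wx": 0, "wy": 0, "wz": 0, "dx": 0, "dy": 0, "dz": 0, "hand": 0},
])

```text
time_s: 15.2
ee_pos: [0.4269, -0.2745, 0.1245]
ee_rot: [[-0.053, 0.999, 0.001], [0.999, 0.053, -0.002], [-0.002, 0.001, -1.0]]
ft_force: [-3.0, -0.5, 2.6]
gripper_width: 0.0202
finger_force: 2.1
```

```bash
python3 - <<'E'
from h import *
st()
E
```

```text
15.2 [ 0.4269 -0.2745  0.1245] hx 93.06 zax [ 0.0014 -0.0016 -1.    ] q [-41.6   7.6 112.7  -0.   59.6 -44.7] F [-3.  -0.5  2.6] T [-0.03  0.61 -0.01] w 0.0202 2.120452487433795
```

Call:
arm_command([
  {"wx": 0, "wy": 0, "wz": 0, "dx": 0, "dy": -0.002, "dz": 0, "hand": 0},
  {"wx": 0, "wy": 0, "wz": 0, "dx": 0, "dy": -0.002, "dz": 0, "hand": 0},
  {"wx": 0, "wy": 0, "wz": 0, "dx": 0, "dy": -0.002, "dz": 0, "hand": 0},
  {"wx": 0, "wy": 0, "wz": 0, "dx": 0, "dy": -0.002, "dz": 0, "hand": 0},
])

```text
time_s: 15.6
ee_pos: [0.4242, -0.2746, 0.1242]
ee_rot: [[-0.053, 0.999, -0.0], [0.999, 0.053, -0.001], [-0.001, -0.0, -1.0]]
ft_force: [-4.8, 0.0, 6.0]
gripper_width: 0.0137
finger_force: 40.0
```

```bash
python3 - <<'E'
from h import *
st()
E
```

```text
15.6 [ 0.4242 -0.2746  0.1242] hx 93.06 zax [-4.e-04 -9.e-04 -1.e+00] q [-4.18e+01  7.40e+00  1.13e+02 -1.00e-01  5.96e+01 -4.49e+01] F [-4.8  0.   6. ] T [-0.06  0.69 -0.03] w 0.0137 40.001285411417484
```

Call:
arm_command([
  {"wx": 0, "wy": 0, "wz": 0, "dx": 0, "dy": 0, "dz": -0.012, "hand": 0},
  {"wx": 0, "wy": 0, "wz": 0, "dx": 0, "dy": 0, "dz": -0.04, "hand": 0},
  {"wx": 0, "wy": 0, "wz": 0, "dx": 0, "dy": 0, "dz": -0.08, "hand": 0},
  {"wx": 0, "wy": 0, "wz": 0, "dx": 0, "dy": 0, "dz": -0.12, "hand": 0},
  {"wx": 0, "wy": 0, "wz": 0, "dx": 0, "dy": 0, "dz": -0.15, "hand": 0},
], force=40)

```text
time_s: 16.1
ee_pos: [0.4249, -0.2743, 0.2769]
ee_rot: [[-0.053, 0.999, 0.003], [0.999, 0.053, -0.002], [-0.002, 0.003, -1.0]]
ft_force: [-0.1, -0.3, -0.7]
gripper_width: 0.0138
finger_force: 40.0
```

```bash
cat >> h.py <<'E'
MOUTH=np.array([.5775,.0095,.113]); YAW=14.6; ROFF=np.array([.0466,0,.0542]) # rod origin in tool
def Rtube(yaw=YAW,pitch=35):
    y,p=np.radians([yaw,pitch]); a=np.array([np.sin(y)*np.cos(p),-np.cos(y)*np.cos(p),np.sin(p)]) # out of mouth
    x=-a; yy=np.array([np.cos(y),np.sin(y),0.]); z=np.cross(x,yy); return np.c_[x,yy,z],a
def tgt(dist,mouth=MOUTH,yaw=YAW,roff=ROFF): # dist: rod origin out of mouth along axis
    R,a=Rtube(yaw); return mouth+a*dist-R@roff,R
E
python3 - <<'E'
from h import *
o=st(); save('wrist','w8'); spots('wrist','gauge_rod','rod_tip','rod_grip')
for d in env.trace('gauge_rod','wrist')[:2]:
    k=d['mask']; ys,xs=np.where(k); print(d['score'],len(xs),xs.min(),xs.max(),ys.min(),ys.max())
    for r in list(range(ys.min(),ys.min()+40,10))+list(range(100,ys.max(),6)):
        c=xs[ys==r]
        if len(c): print(r,c.min(),c.max())
T=lambda x,z=.0542: proj('wrist',o['ee_pos']+o['ee_rot']@[x,0,z]).round(1)
print('pred tip,collar front,back',T(.1466),T(.0466),T(.0386))
env.grab_frame('top'); spots('top','gauge_rod','rod_tip','rod_grip')
print('model tip',o['ee_pos']+o['ee_rot']@[.1466,0,.0542])
p,R=tgt(.14); print(p,R); rel(p,R)
E
```

```text
16.1 [ 0.4249 -0.2743  0.2769] hx 93.06 zax [ 0.003 -0.002 -1.   ] q [-41.8  -3.3 106.1   0.   77.  -44.9] F [-0.1 -0.3 -0.7] T [-0.06 -0.16  0.  ] w 0.0138 39.999686339870095
wrist gauge_rod [([0.4286, -0.2222, 0.2175], 0.8)]
wrist rod_tip []
wrist rod_grip [([0.4229, -0.2712, 0.2182], 0.87)]
0.7 7712 296 350 0 317
0 312 334
10 313 334
20 312 335
30 312 335
100 313 334
106 313 333
112 313 333
118 313 333
124 312 334
130 313 333
136 313 333
142 313 333
148 312 333
154 312 333
160 313 333
166 296 350
172 296 350
178 296 350
184 302 344
190 309 337
196 309 337
202 309 337
208 309 337
214 309 337
220 308 336
226 308 336
232 308 337
238 308 337
244 308 337
250 309 336
256 309 336
292 310 335
298 309 336
304 309 336
310 310 336
316 311 335
pred tip,collar front,back [322.6 -95.8] [322.5 170.4] [322.5 187.6]
top gauge_rod [([0.4228, -0.2248, 0.2213], 0.62), ([0.6006, 0.1474, 0.0941], 0.26)]
top rod_tip [([0.4165, -0.1242, 0.2155], 0.73)]
top rod_grip [([0.4278, -0.2718, 0.2163], 0.5), ([0.5554, 0.0992, 0.0021], 0.32)]
model tip [ 0.41727705 -0.12801912  0.22235397]
[ 0.60819346 -0.10833401  0.2644274 ] [[-0.20648313  0.96770917  0.14458104]
 [ 0.79270095  0.25206936 -0.55505518]
 [-0.57357644  0.         -0.81915204]]
d [0.1551 0.1929 0.007 ] w [ -3.63 -35.02 -11.15]
```

Call:
arm_command([
  {"wx": -0.4, "wy": -3.5, "wz": -1.1, "dx": 0.015, "dy": 0.019, "dz": 0, "hand": 0},
  {"wx": -0.9, "wy": -8.8, "wz": -2.8, "dx": 0.039, "dy": 0.048, "dz": 0, "hand": 0},
  {"wx": -1.5, "wy": -14, "wz": -4.5, "dx": 0.065, "dy": 0.08, "dz": 0, "hand": 0},
  {"wx": -2.1, "wy": -20.3, "wz": -6.5, "dx": 0.09, "dy": 0.112, "dz": 0, "hand": 0},
  {"wx": -2.5, "wy": -24.5, "wz": -7.8, "dx": 0.108, "dy": 0.135, "dz": 0, "hand": 0},
])

```text
time_s: 17.05
ee_pos: [0.5545, -0.1567, 0.2723]
ee_rot: [[-0.173, 0.98, 0.094], [0.892, 0.196, -0.408], [-0.419, 0.013, -0.908]]
ft_force: [-0.3, -0.9, -0.7]
gripper_width: 0.0138
finger_force: 40.0
```

```bash
python3 - <<'E'
from h import *
o=st(); p,R=tgt(.14); rel(p,R)
E
```

```text
17.05 [ 0.5545 -0.1567  0.2723] hx 100.97 zax [ 0.0942 -0.4082 -0.908 ] q [-13.4   1.8 104.3 -24.6  64.5 -15.7] F [-0.3 -0.9 -0.7] T [ 0.31 -0.03  0.02] w 0.0138 39.99811878427863
d [ 0.0371  0.062  -0.0075] w [ -0.96 -10.22  -3.23]
```

Call:
arm_command([
  {"wx": -0.4, "wy": -4, "wz": -1.3, "dx": 0.014, "dy": 0.024, "dz": -0.003, "hand": 0},
  {"wx": -0.8, "wy": -8, "wz": -2.6, "dx": 0.03, "dy": 0.05, "dz": -0.006, "hand": 0},
  {"wx": -1, "wy": -10.2, "wz": -3.2, "dx": 0.037, "dy": 0.062, "dz": -0.0075, "hand": 0},
  {"wx": -1, "wy": -10.2, "wz": -3.2, "dx": 0.037, "dy": 0.062, "dz": -0.0075, "hand": 0},
  {"wx": -1, "wy": -10.2, "wz": -3.2, "dx": 0.037, "dy": 0.062, "dz": -0.0075, "hand": 0},
])

```text
time_s: 17.55
ee_pos: [0.6067, -0.1106, 0.2641]
ee_rot: [[-0.206, 0.968, 0.141], [0.796, 0.249, -0.552], [-0.57, -0.001, -0.822]]
ft_force: [-0.1, -0.4, -0.9]
gripper_width: 0.0135
finger_force: 40.0
```

```bash
python3 - <<'E'
from h import *
o=st(); p,R=tgt(.14); rel(p,R); im=save('wrist','w9'); spots('wrist','dip_tube','rod_tip','gauge_rod')
m=env.camera_model('wrist')
T=lambda x,z=.0542: proj('wrist',o['ee_pos']+o['ee_rot']@[x,0,z]).round(1)
print('pred tip',T(.1466),'mouth',proj('wrist',MOUTH), 'axis deep',proj('wrist',MOUTH-.075*Rtube()[1]))
for l in('gauge_rod','dip_tube'):
  for d in env.trace(l,'wrist')[:1]:
    ys,xs=np.where(d['mask']); print(l,d['score'],ys.min(),ys.max(),[(r,xs[ys==r].min(),xs[ys==r].max()) for r in range(ys.min(),ys.max(),8) if (ys==r).any()])
save('top','t9'); spots('top','rod_tip','gauge_rod','dip_tube')
print('model tip',(o['ee_pos']+o['ee_rot']@[.1466,0,.0542]).round(4))
cv2.imwrite('pics/w9c.png',cv2.resize(im[0:260,200:450,::-1],None,fx=2.3,fy=2.3,interpolation=cv2.INTER_CUBIC))
E
```

```text
17.55 [ 0.6067 -0.1106  0.2641] hx 104.5 zax [ 0.1409 -0.5519 -0.8219] q [ -3.9   8.9 100.2 -37.   64.   -3.7] F [-0.1 -0.4 -0.9] T [ 0.41 -0.02  0.02] w 0.0135 39.999677231535316
d [ 0.0014  0.002  -0.0013] w [-0.16 -0.28 -0.08]
wrist dip_tube []
wrist rod_tip []
wrist gauge_rod [([0.606, -0.0988, 0.1881], 0.59)]
pred tip [319.2 -99.4] mouth [ 324.00239791 -244.14569086] axis deep [ 323.00522967 -592.88358158]
gauge_rod 0.79 0 317 [(0, np.int64(313), np.int64(334)), (8, np.int64(312), np.int64(335)), (16, np.int64(312), np.int64(335)), (24, np.int64(312), np.int64(335)), (32, np.int64(312), np.int64(335)), (40, np.int64(312), np.int64(335)), (48, np.int64(313), np.int64(335)), (56, np.int64(312), np.int64(335)), (64, np.int64(312), np.int64(334)), (72, np.int64(312), np.int64(334)), (80, np.int64(312), np.int64(334)), (88, np.int64(313), np.int64(334)), (96, np.int64(312), np.int64(334)), (104, np.int64(312), np.int64(334)), (112, np.int64(312), np.int64(334)), (120, np.int64(312), np.int64(333)), (128, np.int64(312), np.int64(334)), (136, np.int64(312), np.int64(334)), (144, np.int64(312), np.int64(333)), (152, np.int64(312), np.int64(333)), (160, np.int64(313), np.int64(333)), (168, np.int64(296), np.int64(350)), (176, np.int64(296), np.int64(350)), (184, np.int64(301), np.int64(347)), (192, np.int64(308), np.int64(338)), (200, np.int64(308), np.int64(337)), (208, np.int64(308), np.int64(336)), (216, np.int64(308), np.int64(337)), (224, np.int64(308), np.int64(337)), (232, np.int64(308), np.int64(337)), (240, np.int64(308), np.int64(336)), (248, np.int64(308), np.int64(336)), (256, np.int64(310), np.int64(335)), (296, np.int64(309), np.int64(336)), (304, np.int64(309), np.int64(336)), (312, np.int64(309), np.int64(336))]
top rod_tip []
top gauge_rod []
top dip_tube [([0.574, 0.0089, 0.1142], 0.51), ([0.1736, 0.2706, 0.0722], 0.48)]
model tip [ 0.5842 -0.0239  0.1361]
```

View pics/w9c.png

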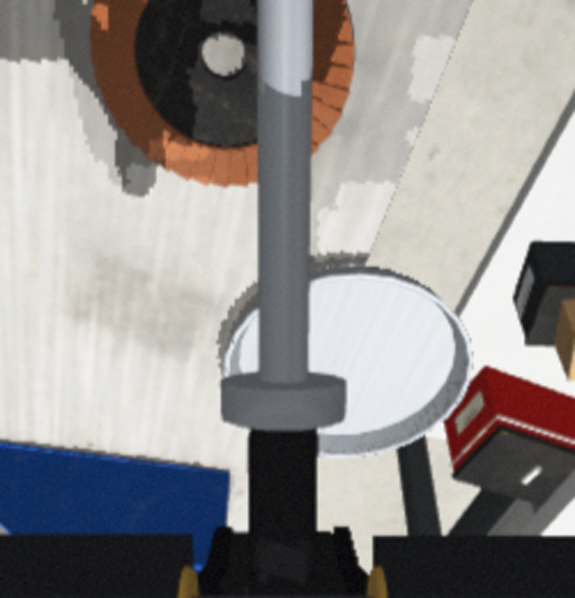

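The crop shows the rod gripped squarely, with the shaft straight up the image and the collar near (284,400) in the crop. The mouth lies beyond the frame. I'll trim the pose and average the readings.

Call:
arm_command([
  {"wx": 0, "wy": -0.2, "wz": 0, "dx": 0.001, "dy": 0.001, "dz": -0.001, "hand": 0},
  {"wx": 0, "wy": -0.2, "wz": 0, "dx": 0.001, "dy": 0.001, "dz": -0.001, "hand": 0},
  {"wx": 0, "wy": -0.2, "wz": 0, "dx": 0.001, "dy": 0.001, "dz": -0.001, "hand": 0},
])

```text
time_s: 18.35
ee_pos: [0.608, -0.1092, 0.2657]
ee_rot: [[-0.204, 0.968, 0.144], [0.793, 0.249, -0.556], [-0.574, 0.001, -0.819]]
ft_force: [0.8, -0.5, -2.0]
gripper_width: 0.0139
finger_force: 40.0
```

```bash
cat >> h.py <<'E'
MOUTH=np.array([.577,.0095,.113])
def avg(n=6):
    P=[];W=[];F=[];T=[]
    for i in range(n):
        o=env.get_obs();P.append(o['ee_pos']);W.append(o['ee_rot']);F.append(o['ft_force']);T.append(o['torque'])
        if i<n-1: env.grab_frame('wrist')
    P=np.array(P);R=Rn.from_matrix(W).mean().as_matrix();print('sd',P.std(0).round(5),'F',np.mean(F,0).round(2),'T',np.mean(T,0).round(2),round(o['time_s'],2),'w',round(o['gripper_width'],4)); return P.mean(0),R
def rodin(P,R,yaw=YAW):
    Rt,a=Rtube(yaw); q=Rt.T@(P+R@ROFF-MOUTH); t=Rt.T@(P+R@(ROFF+[.1,0,0])-MOUTH)
    print('origin in tube (depth x,lat y,lat z) mm',(q*1e3).round(2),'tip',(t*1e3).round(2)); return q,t
def relP(P,R,p,Rg): print('d',np.round(R.T@(p-P),4),'w',np.round(np.degrees(Rn.from_matrix(R.T@Rg).as_rotvec()),2))
E
python3 - <<'E'
from h import *
P,R=avg(); rodin(P,R); relP(P,R,*tgt(.14,MOUTH))
E
```

```text
sd [2.e-05 5.e-05 2.e-05] F [-0.14 -0.07 -1.11] T [ 0.41 -0.01 -0.01] 18.6 w 0.0134
origin in tube (depth x,lat y,lat z) mm [-1.4154e+02  8.0000e-02 -5.0000e-01] tip [-41.54   0.38  -0.46]
d [0.0015 0.     0.0005] w [-0.05  0.02 -0.17]
```

Call:
arm_command([
  {"wx": 0, "wy": 0, "wz": 0, "dx": 0.01, "dy": 0, "dz": 0.0005, "hand": 0},
  {"wx": 0, "wy": 0, "wz": 0, "dx": 0.024, "dy": 0, "dz": 0.0005, "hand": 0},
  {"wx": 0, "wy": 0, "wz": 0, "dx": 0.036, "dy": 0, "dz": 0.0005, "hand": 0},
  {"wx": 0, "wy": 0, "wz": 0, "dx": 0.04, "dy": 0, "dz": 0.0005, "hand": 0},
  {"wx": 0, "wy": 0, "wz": 0, "dx": 0.044, "dy": 0, "dz": 0.0005, "hand": 0},
])

```text
time_s: 19.1
ee_pos: [0.5988, -0.0739, 0.2394]
ee_rot: [[-0.205, 0.968, 0.144], [0.793, 0.25, -0.556], [-0.574, 0.0, -0.819]]
ft_force: [0.1, -0.0, -0.9]
gripper_width: 0.0138
finger_force: 40.0
```

Call:
arm_command([
  {"wx": 0, "wy": 0, "wz": 0, "dx": 0.002, "dy": 0, "dz": 0, "hand": 0},
  {"wx": 0, "wy": 0, "wz": 0, "dx": 0.004, "dy": 0, "dz": 0, "hand": 0},
  {"wx": 0, "wy": 0, "wz": 0, "dx": 0.006, "dy": 0, "dz": 0, "hand": 0},
])

```text
time_s: 19.4
ee_pos: [0.598, -0.07, 0.2369]
ee_rot: [[-0.203, 0.969, 0.144], [0.793, 0.249, -0.556], [-0.574, 0.002, -0.819]]
ft_force: [-0.2, 0.1, -1.2]
gripper_width: 0.0137
finger_force: 40.0
```

```bash
python3 - <<'E'
from h import *
P,R=avg(4); rodin(P,R); relP(P,R,*tgt(.09,MOUTH))
o=env.get_obs(); print('F tool',(R.T@o['ft_force']).round(1))
E
```

```text
sd [8.0e-05 8.0e-05 1.3e-04] F [ 0.18  0.1  -0.92] T [ 0.39 -0.02  0.  ] 19.55 w 0.0135
origin in tube (depth x,lat y,lat z) mm [-9.171e+01  2.700e-01  1.000e-02] tip [8.29 0.62 0.06]
d [ 0.0017 -0.0002  0.    ] w [-0.05  0.03 -0.2 ]
F tool [0.3 0.4 0.5]
```

No contact force with the tip about 8 mm in, so I'll carry on.

Call:
arm_command([
  {"wx": 0, "wy": 0, "wz": 0, "dx": 0.005, "dy": 0, "dz": 0, "hand": 0},
  {"wx": 0, "wy": 0, "wz": 0, "dx": 0.01, "dy": 0, "dz": 0, "hand": 0},
  {"wx": 0, "wy": 0, "wz": 0, "dx": 0.015, "dy": 0, "dz": 0, "hand": 0},
  {"wx": 0, "wy": 0, "wz": 0, "dx": 0.02, "dy": 0, "dz": 0, "hand": 0},
  {"wx": 0, "wy": 0, "wz": 0, "dx": 0.025, "dy": 0, "dz": 0, "hand": 0},
])

```text
time_s: 20.05
ee_pos: [0.5926, -0.0497, 0.2219]
ee_rot: [[-0.204, 0.968, 0.144], [0.793, 0.249, -0.556], [-0.574, 0.001, -0.819]]
ft_force: [-0.6, -0.7, 0.6]
gripper_width: 0.0137
finger_force: 40.0
```

```bash
python3 - <<'E'
from h import *
P,R=avg(4); rodin(P,R)
o=env.get_obs(); print('F tool',(R.T@o['ft_force']).round(1))
spots('wrist','dip_tube','gauge_rod')
E
```

```text
sd [0.00014 0.00023 0.00027] F [-0.18 -0.01 -0.59] T [0.43 0.   0.  ] 20.2 w 0.0135
origin in tube (depth x,lat y,lat z) mm [-65.71   0.1    0.19] tip [34.29  0.34  0.2 ]
F tool [ 0.1 -0.5  1.1]
wrist dip_tube [([0.5793, 0.0076, 0.1143], 0.91)]
wrist gauge_rod [([0.5897, -0.0397, 0.1471], 0.83)]
```

Call:
arm_command([
  {"wx": 0, "wy": 0, "wz": 0, "dx": 0.006, "dy": 0, "dz": 0, "hand": 0},
  {"wx": 0, "wy": 0, "wz": 0, "dx": 0.013, "dy": 0, "dz": 0, "hand": 0},
  {"wx": 0, "wy": 0, "wz": 0, "dx": 0.02, "dy": 0, "dz": 0, "hand": 0},
  {"wx": 0, "wy": 0, "wz": 0, "dx": 0.027, "dy": 0, "dz": 0, "hand": 0},
  {"wx": 0, "wy": 0, "wz": 0, "dx": 0.034, "dy": 0, "dz": 0, "hand": 0},
])

```text
time_s: 20.8
ee_pos: [0.5856, -0.0225, 0.2022]
ee_rot: [[-0.204, 0.968, 0.144], [0.793, 0.249, -0.556], [-0.574, 0.001, -0.819]]
ft_force: [0.8, -1.2, -0.1]
gripper_width: 0.0135
finger_force: 40.0
```

Call:
arm_command([
  {"wx": 0, "wy": 0, "wz": 0, "dx": 0.005, "dy": 0, "dz": 0, "hand": 0},
  {"wx": 0, "wy": 0, "wz": 0, "dx": 0.01, "dy": 0, "dz": 0, "hand": 0},
  {"wx": 0, "wy": 0, "wz": 0, "dx": 0.015, "dy": 0, "dz": 0, "hand": 0},
  {"wx": 0, "wy": 0, "wz": 0, "dx": 0.02, "dy": 0, "dz": 0, "hand": 0},
  {"wx": 0, "wy": 0, "wz": 0, "dx": 0.024, "dy": 0, "dz": 0, "hand": 0},
])

```text
time_s: 21.3
ee_pos: [0.5808, -0.0038, 0.1888]
ee_rot: [[-0.203, 0.969, 0.144], [0.793, 0.249, -0.556], [-0.574, 0.001, -0.819]]
ft_force: [0.6, 0.2, -1.4]
gripper_width: 0.014
finger_force: 40.0
```

```bash
python3 - <<'E'
from h import *
P,R=avg(4); rodin(P,R)
o=env.get_obs(); print('F tool',(R.T@o['ft_force']).round(1))
spots('wrist','dip_tube','gauge_rod')
for l in('gauge_rod','dip_tube'):
  for d in env.trace(l,'wrist')[:1]:
    ys,xs=np.where(d['mask']); print(l,round(d['score'],2),[(int(r),int(xs[ys==r].min()),int(xs[ys==r].max())) for r in range(ys.min(),ys.max(),8) if (ys==r).any()])
E
```

```text
sd [0.00013 0.00017 0.00022] F [ 0.26  0.35 -1.22] T [0.43 0.01 0.02] 21.45 w 0.0136
origin in tube (depth x,lat y,lat z) mm [-8.04  0.35  0.17] tip [91.96  0.63  0.19]
F tool [0.  0.  0.4]
wrist dip_tube [([0.5809, 0.0066, 0.1169], 0.96)]
wrist gauge_rod [([0.5781, 0.0112, 0.1103], 0.73)]
gauge_rod 0.85 [(153, 321, 332), (161, 310, 338), (169, 296, 349), (177, 296, 349), (185, 301, 342), (193, 308, 338), (201, 308, 337), (209, 308, 336), (217, 308, 337), (225, 309, 337), (233, 308, 338), (241, 308, 338), (249, 309, 337), (257, 309, 336), (297, 309, 336), (305, 308, 337), (313, 308, 336)]
dip_tube 0.65 [(0, 294, 349), (8, 293, 349), (16, 293, 349), (24, 293, 349), (32, 294, 348), (40, 294, 348), (48, 295, 348), (56, 295, 348), (64, 295, 348), (72, 296, 348), (80, 297, 348), (88, 296, 348), (96, 295, 348), (104, 297, 348), (112, 297, 348), (120, 297, 347), (128, 296, 350), (136, 292, 354), (144, 291, 354), (152, 297, 347)]
```

The shaft now shows only in rows 153–163 above the collar, and the rod is centred on the tube. I'll ease the collar onto the mouth.

Call:
arm_command([
  {"wx": 0, "wy": 0, "wz": 0, "dx": 0.002, "dy": 0, "dz": 0, "hand": 0},
  {"wx": 0, "wy": 0, "wz": 0, "dx": 0.004, "dy": 0, "dz": 0, "hand": 0},
  {"wx": 0, "wy": 0, "wz": 0, "dx": 0.006, "dy": 0, "dz": 0, "hand": 0},
  {"wx": 0, "wy": 0, "wz": 0, "dx": 0.0075, "dy": 0, "dz": 0, "hand": 0},
  {"wx": 0, "wy": 0, "wz": 0, "dx": 0.009, "dy": 0, "dz": 0, "hand": 0},
])

```text
time_s: 22.15
ee_pos: [0.5796, 0.0019, 0.185]
ee_rot: [[-0.203, 0.968, 0.144], [0.791, 0.249, -0.558], [-0.577, 0.001, -0.817]]
ft_force: [0.7, -10.1, 4.5]
gripper_width: 0.0138
finger_force: 40.0
```

```bash
python3 - <<'E'
from h import *
P,R=avg(4); rodin(P,R)
o=env.get_obs(); print('F tool',(R.T@o['ft_force']).round(1))
for l in('gauge_rod','dip_tube'):
  for d in env.trace(l,'wrist')[:1]:
    ys,xs=np.where(d['mask']); print(l,round(d['score'],2),[(int(r),int(xs[ys==r].min()),int(xs[ys==r].max())) for r in range(max(120,ys.min()),min(200,ys.max()),5) if (ys==r).any()])
E
```

```text
sd [2.e-05 4.e-05 2.e-05] F [ 0.78 -7.15  2.77] T [-0.99 -0.17 -0.  ] 22.3 w 0.0134
origin in tube (depth x,lat y,lat z) mm [-1.52  0.65  0.06] tip [98.48  0.96  0.44]
F tool [-6.3 -1.   1.1]
gauge_rod 0.81 [(167, 296, 347), (172, 295, 349), (177, 296, 349), (182, 297, 349), (187, 307, 339), (192, 307, 337), (197, 307, 337)]
dip_tube 0.96 [(120, 296, 347), (125, 296, 347), (130, 296, 347), (135, 297, 347), (140, 297, 347), (145, 291, 353), (150, 291, 353), (155, 291, 353), (160, 291, 353), (165, 293, 350)]
```

Call:
arm_command([
  {"wx": 0, "wy": 0, "wz": 0, "dx": 0.001, "dy": 0, "dz": 0, "hand": 0},
  {"wx": 0, "wy": 0, "wz": 0, "dx": 0.0015, "dy": 0, "dz": 0, "hand": 0},
  {"wx": 0, "wy": 0, "wz": 0, "dx": 0.0015, "dy": 0, "dz": 0, "hand": 0},
  {"wx": 0, "wy": 0, "wz": 0, "dx": 0.0015, "dy": 0, "dz": 0, "hand": 0},
  {"wx": 0, "wy": 0, "wz": 0, "dx": 0.0015, "dy": 0, "dz": 0, "hand": 0},
])

```text
time_s: 22.9
ee_pos: [0.5796, 0.002, 0.185]
ee_rot: [[-0.202, 0.969, 0.144], [0.791, 0.248, -0.56], [-0.578, 0.001, -0.816]]
ft_force: [0.3, -10.4, 4.2]
gripper_width: 0.0139
finger_force: 40.0
```

```bash
python3 - <<'E'
from h import *
P,R=avg(3); rodin(P,R)
o=env.get_obs(); print('F tool',(R.T@o['ft_force']).round(1))
E
```

```text
sd [2.e-05 1.e-05 3.e-05] F [  0.88 -10.2    4.18] T [-1.54 -0.19 -0.02] 23.0 w 0.0135
origin in tube (depth x,lat y,lat z) mm [-1.48  0.72  0.06] tip [98.52  1.11  0.61]
F tool [-11.   -1.4   2.9]
```

The collar is hard against the stop: the force rises with no further motion. I'll draw it out along the bore.

Call:
arm_command([
  {"wx": 0, "wy": 0, "wz": 0, "dx": -0.008, "dy": 0, "dz": 0, "hand": 0},
  {"wx": 0, "wy": 0, "wz": 0, "dx": -0.025, "dy": 0, "dz": 0, "hand": 0},
  {"wx": 0, "wy": 0, "wz": 0, "dx": -0.045, "dy": 0, "dz": 0, "hand": 0},
  {"wx": 0, "wy": 0, "wz": 0, "dx": -0.065, "dy": 0, "dz": 0, "hand": 0},
  {"wx": 0, "wy": 0, "wz": 0, "dx": -0.085, "dy": 0, "dz": 0, "hand": 0},
])

```text
time_s: 23.5
ee_pos: [0.5961, -0.0635, 0.232]
ee_rot: [[-0.204, 0.968, 0.144], [0.794, 0.249, -0.555], [-0.573, 0.001, -0.819]]
ft_force: [-0.4, -0.9, -1.1]
gripper_width: 0.0137
finger_force: 40.0
```

Call:
arm_command([
  {"wx": 0, "wy": 0, "wz": 0, "dx": -0.02, "dy": 0, "dz": 0, "hand": 0},
  {"wx": 0, "wy": 0, "wz": 0, "dx": -0.04, "dy": 0, "dz": 0, "hand": 0},
  {"wx": 0, "wy": 0, "wz": 0, "dx": -0.055, "dy": 0, "dz": 0, "hand": 0},
  {"wx": 0, "wy": 0, "wz": 0, "dx": -0.065, "dy": 0, "dz": 0, "hand": 0},
  {"wx": 0, "wy": 0, "wz": 0, "dx": -0.065, "dy": 0, "dz": 0, "hand": 0},
])

```text
time_s: 24.0
ee_pos: [0.6097, -0.1156, 0.27]
ee_rot: [[-0.202, 0.969, 0.144], [0.793, 0.248, -0.556], [-0.574, 0.003, -0.819]]
ft_force: [1.0, 0.9, -1.0]
gripper_width: 0.0138
finger_force: 40.0
```

```bash
cat >> h.py <<'E'
def lev(tip,h,roff=ROFF):
    R=down(h); return np.array(tip)-R@(roff+[.1,0,0]),R
E
python3 - <<'E'
from h import *
P,R=avg(3); rodin(P,R); o=env.get_obs(); print(o['qpos'].round(1))
spots('wrist','gauge_rod','drip_tray'); env.grab_frame('top'); spots('top','drip_tray','rod_tip','bolt_near_grip','bolt_far_grip','disc')
for d in env.trace('gauge_rod','wrist')[:1]:
    ys,xs=np.where(d['mask']); print(round(d['score'],2),[(int(r),int(xs[ys==r].min()),int(xs[ys==r].max())) for r in range(ys.min(),ys.max(),25) if (ys==r).any()])
for h in(92,60,30): p,Rg=lev([.683,-.256,.2],h); print(h,p,np.hypot(*p[:2])); relP(P,R,p,Rg)
E
```

```text
sd [0.00028 0.00044 0.00062] F [ 0.39  0.07 -0.79] T [ 0.42 -0.05 -0.02] 24.1 w 0.0138
origin in tube (depth x,lat y,lat z) mm [-1.4837e+02  7.0000e-02  4.0000e-02] tip [-48.37   0.47   0.05]
[ -4.2   8.9  99.8 -37.1  64.1  -4. ]
wrist gauge_rod [([0.611, -0.1039, 0.1925], 0.67)]
wrist drip_tray [([0.6794, -0.255, -0.0009], 0.94), ([0.422, -0.2312, 0.0001], 0.17)]
top drip_tray [([0.6846, -0.252, 0.0034], 0.82)]
top rod_tip [([0.4173, -0.2265, 0.0003], 0.26)]
top bolt_near_grip [([0.4213, -0.2273, 0.0003], 0.45), ([0.1276, 0.3554, 0.0622], 0.4)]
top bolt_far_grip [([0.1987, 0.3534, 0.0593], 0.52), ([0.6004, 0.1512, 0.0942], 0.38)]
top disc [([0.5846, -0.1188, -0.0009], 0.62)]
0.9 [(0, 312, 335), (25, 312, 335), (50, 312, 335), (75, 312, 334), (100, 311, 334), (125, 312, 335), (150, 313, 333), (175, 296, 351), (200, 308, 338), (225, 306, 337), (250, 308, 337), (300, 309, 336)]
92 [ 0.68811627 -0.4025107   0.2542    ] 0.7971943650172455
d [-0.2355  0.0049  0.1833] w [ 3.87 34.86 11.96]
60 [ 0.6097     -0.38295932  0.2542    ] 0.7199943985808063
d [-0.2041 -0.0662  0.1612] w [13.63 33.18 42.93]
30 [ 0.55604068 -0.3293      0.2542    ] 0.6462350370800898
d [-0.1507 -0.1049  0.1236] w [22.75 29.83 71.89]
```

```bash
python3 - <<'E'
from h import *
o=env.get_obs(); p,Rg=lev([.683,-.255,.205],45); print(p); relP(o['ee_pos'],o['ee_rot'],p,Rg)
E
```

```text
[ 0.57933815 -0.35866185  0.2592    ]
d [-0.182  -0.0898  0.1393] w [18.18 31.76 57.49]
```

Call:
arm_command([
  {"wx": 1.5, "wy": 2.5, "wz": 4.6, "dx": -0.015, "dy": -0.007, "dz": 0.008, "hand": 0},
  {"wx": 3.3, "wy": 5.7, "wz": 10.3, "dx": -0.036, "dy": -0.018, "dz": 0.022, "hand": 0},
  {"wx": 5.3, "wy": 9.2, "wz": 16.7, "dx": -0.058, "dy": -0.029, "dz": 0.04, "hand": 0},
  {"wx": 7.3, "wy": 12.7, "wz": 23, "dx": -0.08, "dy": -0.04, "dz": 0.06, "hand": 0},
  {"wx": 9.1, "wy": 15.9, "wz": 28.7, "dx": -0.1, "dy": -0.05, "dz": 0.075, "hand": 0},
])

```text
time_s: 25.05
ee_pos: [0.5918, -0.2495, 0.2649]
ee_rot: [[0.279, 0.96, -0.005], [0.913, -0.267, -0.308], [-0.297, 0.082, -0.951]]
ft_force: [0.1, 0.2, -1.2]
gripper_width: 0.0136
finger_force: 40.0
```

```bash
python3 - <<'E'
from h import *
o=st(); p,Rg=lev([.683,-.255,.205],45); relP(o['ee_pos'],o['ee_rot'],p,Rg)
E
```

```text
25.05 [ 0.5918 -0.2495  0.2649] hx 73.02 zax [-0.0046 -0.3081 -0.9513] q [-22.9  13.1  91.3 -17.7  69.5  -1.3] F [ 0.1  0.2 -1.2] T [ 0.23 -0.11 -0.05] w 0.0136 39.99818567186594
d [-0.1015  0.0167  0.0391] w [ 9.01 15.74 28.53]
```

Call:
arm_command([
  {"wx": 2.1, "wy": 3.6, "wz": 6.6, "dx": -0.024, "dy": 0.004, "dz": 0.009, "hand": 0},
  {"wx": 4.3, "wy": 7.6, "wz": 13.7, "dx": -0.049, "dy": 0.008, "dz": 0.019, "hand": 0},
  {"wx": 6.3, "wy": 11, "wz": 20, "dx": -0.071, "dy": 0.012, "dz": 0.027, "hand": 0},
  {"wx": 8.1, "wy": 14.2, "wz": 25.7, "dx": -0.091, "dy": 0.015, "dz": 0.035, "hand": 0},
  {"wx": 9, "wy": 15.7, "wz": 28.5, "dx": -0.101, "dy": 0.017, "dz": 0.039, "hand": 0},
])

```text
time_s: 25.55
ee_pos: [0.5796, -0.3597, 0.2594]
ee_rot: [[0.708, 0.707, -0.001], [0.707, -0.708, -0.002], [-0.002, 0.001, -1.0]]
ft_force: [0.0, -0.8, -1.2]
gripper_width: 0.0137
finger_force: 40.0
```

Call:
arm_command([
  {"wx": 0, "wy": 0, "wz": 0, "dx": 0, "dy": 0, "dz": 0, "hand": 0},
  {"wx": 0, "wy": 0, "wz": 0, "dx": 0, "dy": 0, "dz": 0, "hand": 0},
  {"wx": 0, "wy": 0, "wz": 0, "dx": 0, "dy": 0, "dz": 0, "hand": 0},
  {"wx": 0, "wy": 0, "wz": 0, "dx": 0, "dy": 0, "dz": 0, "hand": 0},
])

```text
time_s: 25.95
ee_pos: [0.581, -0.3554, 0.2597]
ee_rot: [[0.702, 0.712, -0.001], [0.712, -0.702, -0.003], [-0.003, 0.001, -1.0]]
ft_force: [-0.0, -0.8, -0.6]
gripper_width: 0.0141
finger_force: 40.0
```

```bash
python3 - <<'E'
from h import *
P,R=avg(3); o=st(); print('model tip',P+R@(ROFF+[.1,0,0]),'rod dir',R[:,0])
relP(P,R,*lev([.683,-.255,.205],45))
spots('wrist','gauge_rod','drip_tray'); save('top','t10'); spots('top','drip_tray','rod_tip','gauge_rod')
m=env.camera_model('top')
U=np.c_[[np.cos(np.radians(14.6)),np.sin(np.radians(14.6)),0],[-np.sin(np.radians(14.6)),np.cos(np.radians(14.6)),0],[0,0,1]]
g=cv2.cvtColor(cv2.imread('pics/t10.png'),cv2.COLOR_BGR2GRAY)
for x,b in((-55,(.4915,.1178,.103)),(55,(.5965,.146,.103))):
  c=np.array(b); q=proj('top',c); u=proj('top',c+U[:,0]*.022)-q; print('bolt px',q.round(1),'unit x dir px',u.round(1))
  r,k=int(round(q[1])),int(round(q[0])); print(g[r-10:r+11,k-10:k+11])
E
```

```text
sd [3.0e-05 1.8e-04 5.0e-05] F [-0.48 -0.24 -0.81] T [-0.01 -0.02 -0.01] 26.05 w 0.0135
26.05 [ 0.5809 -0.3558  0.2598] hx 45.39 zax [-0.001  -0.0035 -1.    ] q [-38.   21.4  80.2  -0.2  78.3   6.6] F [-0.8  0.4 -0.7] T [-0.05 -0.06  0.01] w 0.0135 39.99958612024784
model tip [ 0.68380228 -0.25137184  0.20511   ] rod dir [ 0.70199427  0.71217525 -0.00323408]
d [-0.0033  0.001   0.0006] w [0.09 0.18 0.41]
wrist gauge_rod [([0.6159, -0.3186, 0.203], 0.72)]
wrist drip_tray [([0.6786, -0.2524, 0.0009], 0.97)]
top drip_tray [([0.6821, -0.2544, 0.0027], 0.79), ([0.5835, -0.122, 0.0058], 0.16)]
top rod_tip [([0.6848, -0.2506, 0.2002], 0.62)]
top gauge_rod [([0.6146, -0.321, 0.2075], 0.72), ([0.477, 0.3478, 0.0012], 0.25)]
bolt px [277.9 172.1] unit x dir px [-1.9 -7.3]
[[207 207 208 208 208 207 207 208 207 207 207 208 206 207 207 207 205 206
  206 208 207]
 [208 207 207 206 208 207 206 207 206 207 208 206 207 207 208 206 206 205
  204 207 208]
 [208 207 207 208 208 208 206 195 188 181 190 206 207 207 206 206 207 206
  205 206 207]
 [207 207 207 207 206 206 200 154 135 113 147 201 207 206 20
[... 2760 characters left out ...]
7 206 208 205 185 178  99  75  95 100  95  81 138 185 163 206
  206 208 207]
 [207 208 207 207 208 204 186 175 152 116  95 104 101 100 158 174 180 208
  206 206 207]
 [206 208 208 207 207 207 204 184 174 163  91 103 100 108 155 184 207 207
  207 206 207]
 [208 207 207 208 207 205 208 204 181 160  99  91  87  90 151 202 207 207
  207 208 207]
 [207 207 207 207 208 207 206 207 203 173 164  95  78 105 158 198 208 207
  207 206 207]
 [208 207 207 206 208 207 207 206 207 207 198 128 116 122 152 205 207 209
  208 207 208]
 [207 207 206 207 208 207 207 208 209 207 199 141 139 140 161 206 206 207
  207 207 207]
 [208 207 207 207 206 208 208 207 208 209 202 174 142 149 186 208 206 207
  208 208 208]]
```

Both bars lie along the unit's x axis in the top image. The rod is level and still, with its tip within a few mm of the tray centre at 0.205 m. Handing in.

```bash
python3 -c "
from station import env
print(env.sign_off())"
```

```text
the job is handed in; nothing more can be done
None
```

I handed in the job at about 26 s with both wing bolts home and the rod dipped to its collar, drawn out and held level about 0.205 m over the tray centre; the judge returned no verdict.

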